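# Load the die block into the bench press and clamp it home

### The job

Put the large steel die block with the straight grip rib into the cradle of the small bench press and let go of it there, then swing the press's hinged clamp over and push it down until the clamp, not your fingers, has driven the block fully home and holds it tight. Press with feeling: once the block is home stop pressing, for more than about 30 N on the block cracks it; leave the other die blocks and tools where they are.

Things in the scene. Friction and masses are not known exactly. Their poses are not given: they have to be found in the camera images.
- die_mid (a point): Centre of the die block to load, 27 mm above its underside: bare steel, about 0.3 kg, 54 mm tall. Body 50 (its x) x 40 (its y) x 24 mm high; on it, centred, an upright straight grip rib 44 (x) x 14 thick (y) x 30 mm high with a flat top. z is up. It fits the cradle either way round (half a turn). It stands on the bench among two similar blocks.
- small_die_mid (a point): Centre (27 mm up) of a smaller steel block, body 38 x 30 x 24 mm with a rib 32 x 14 x 30 mm. Too small for the cradle; leave it alone.
- round_die_mid (a point): Centre (27 mm up) of a steel block, body 50 x 40 x 24 mm with a round stub 18 mm across and 30 mm high on top in place of the rib. Leave it alone.
- seat (a point): Where die_mid is when the block is fully home in the cradle, 35 mm above the bench, with the press's axes: x from the cradle toward the clamp's hinge, y along the hinge, z up. The press is fixed; base plate 200 x 86 x 6 mm.
- clamp_hinge (a point): Centre of the clamp's hinge pin: 105 mm from the pocket's centre along the press's +x, 100 mm above the bench; its axis is the press's y. Two posts carry it, 34 mm deep (x), 58 mm over their outer faces (y), tops 112 mm above the bench.
- clamp_bar (a point): Centre of the clamp's round cross bar, 14 mm thick, 100 mm long, parallel to the press's y, 185 mm from the hinge at the end of an arm 18 mm wide and 12 mm thick that meets it in its middle. Pinch it from above beside the arm, or push it. Axes turn with the clamp. With the arm level it is 80 mm in front (-x) of the pocket's centre, 100 mm above the bench.
- clamp (a joint): Clamp angle (rad): 0 with the arm level over the cradle, growing as it opens upward; 1.6 to 1.8 (upright) at the start, range -0.16 to 1.9. The hinge is stiff and stays where it is left. Pressing down on the bar takes 2 to 5 N with the foot free, 5 to 10 N (brief peaks more) while the block is driven, then about 1.5 N more per mm once it is home; a steady 12 to 15 N is right, 19 N is about the limit.
- cradle_mouth (a point): Centre of the pocket's mouth in the top of the grey cradle block (86 along x, 76 along y, top 36 mm above the bench), right above seat. Rectangular pocket 52 (x) x 42 mm (y), open upward: 1 mm play round the block, 3 mm chamfer at the mouth.
- screw (a point): Point on the arm's centre line, 105 mm from the hinge, where the pressure screw passes; its rubber spring foot (18 mm round, 6 N per mm) hangs below and presses the middle of the rib's top. The screw is set differently each time, +-5 mm, unmeasured: the foot meets the raised block between about 0.03 and 0.14 rad, the block is home about 0.09 rad later. Let go, the foot keeps pressing with about 8 N.
- chisel: Thin handled chisel (screwdriver-like) lying on the bench; origin under its middle. Bystander, leave it.
- brush: Small brush lying on the bench. Bystander, leave it.
- cup: White mug, 76 mm across, 80 mm high; origin under its centre. Bystander, leave it.
- dish: Terracotta bowl, 110 mm across, 35 mm high; origin under its centre. Bystander, leave it.
- ejector_stop (a point): Centre of the ejector plate's top when fully down (8 mm above the bench), a hard stop below seat. At the start the plate, 46 x 36 mm, stands raised 8 mm above this: set in by hand, the block rests on it 8 mm above home (die_mid 43 mm above the bench). No spring: it gives way stiffly at about 10 N and stays. Only the clamp may push it down, not the fingers with the clamp open.
Things that resemble listed ones, but are neither listed nor needed, are in the scene too. Leave any brown, green or purple look-alike of the part that bears die_mid alone.

How it is judged:
By the outcome, as a careful person would: the job done as asked, in the order asked, and still so for the second after the job is handed in, with the robot touching nothing.
It also fails if it takes over 72 s, if anything falls off the work surface, if the arm or the gripper's body presses on something with over 40 N, if the wrist force passes 120 N, or if a joint passes its speed limit or range.

### The arm

A 7-joint arm with a two-finger parallel gripper is mounted at the origin on the work surface. World frame = base frame: x ahead of the robot, y to its left, z up, the work surface at z = 0. Lengths are in m, angles in degrees, forces in N, time in s.
With the tool pointing down it reaches from about 0.4 to 0.9 m from the base axis. Payload 5.5 kg.
Tool frame: the origin (TCP) lies at the very end of the fingers, on their centre line; the grasp point (between the pads) lies 19 mm behind it; z points along the fingers, y is the direction in which the jaws open and shut (so a half turn about z gives the same grasp; the last joint's range is limited). The gripper opens to 85 mm and grips with 20 to 120 N. Pads are 22 mm wide; open, the fingers measure 114 mm over their backs; the gripper's body (76 mm by 85 mm) begins 54 mm behind the grasp point. The pads swing forward as they close: fully open they stand 13 mm farther back than shut.
Start: joints at [-50.81, 28.699, -24.465, 88.831, 12.651, 65.22, -12.049], TCP at [0.265, 0.593, 0.201] pointing down, gripper open.
Joint ranges: [-164.97, 164.97], [-17.58, 116.51], [-87.97, 89.64], [11.32, 138.91], [-80.73, 260.73], [10.89, 115.49], [-147.41, 147.41]. Speed limits (degrees/s): [147.25, 147.25, 180, 180, 180, 180, 180].

### API

Orientations are given as [roll, pitch, yaw] about the fixed x, y, z axes, in that order (R = Rz(yaw) Ry(pitch) Rx(roll)).
In Python, from rig import readout, viewer, ticket, search_frame, silhouettes, place_of gives the robot as it stands. The module is installed in compiled form; this text tells all that it offers.
- The arm moves only by the tool servo_tool, never from a script. Its argument "moves" is a list of rows, each an object of numbers: "tx", "ty", "tz": the shift along the tool's x, y, z in mm; "ax", "ay", "az": the turn, a rotation vector about the tool's x, y, z in rad; "grip": the finger opening in mm, from 0 to 85.4. A call has 1 to 20 rows; each row shifts and turns the commanded pose from where the row before left it, along the tool's axes as they then stand; what a row does not reach is not made up. A row lasts 1/10 s, in which the tool goes at most 50 mm and 8.59 degrees, less where a joint would pass 70% of its speed; a pose out of reach is approached as far as the arm can. A call with a gripper value outside its range is refused whole. The fingers move at their own pace and stop on an object; the grip force is fixed at half the most. Time passes only in rows, so rows that do not move let the fingers close. It gives the time, the measured TCP pose, the force and the opening at its end, in the units of the state.
- readout.state(): the state, without advancing time (a new reading comes with each control period).
- viewer.capture(name): name is "side" or "top"; returns a dict with "img" (420x560x3 uint8, blue, green, red), "fx", "fy", "cx", "cy" (pixels), "pose" (4x4, takes a point from camera to world coordinates). Camera axes: x right, y up, looking along -z (the intrinsics and any distortion apply to the point x, -y, -z); pixel columns grow to the right and rows downward; lengths in m; the calibration is good to about 2 mm. A picture is of the moment at which its call begins. There is no depth.
- ticket.job_done(): hands the job in, once; it reports no verdict.
Trained networks look in the newest picture that a camera, given by its name, has taken for a name from the list of things; names that differ only in an ending like _2 or _b are one class to them, and where a whole thing is asked for, a point or a joint stands for the part that bears it (a point fixed in the world has none). Each returns a list of dicts, best first, with "confidence" (0 to 1); they miss things now and then, are a little off and sometimes report something else, mostly with a low value. They report only what shows in the picture. A call takes as long as a camera call. They do not tell look-alikes from the thing itself.
- search_frame(camera, target): "bbox" ([left, top, right, bottom] in pixels, round what is visible of it).
- silhouettes(camera, target): "mask" (420x560 bool, what is visible of it) and "bbox" ([left, top, right, bottom] in pixels, round what is visible of it).
- place_of(camera, target): "location" ([row, column] in pixels: a listed point, or the origin of a listed thing).
The state is a dict: "time_s": time; "joints": joint angles; "joint_vel": joint speeds; "joint_torque": joint torques, N m; "position": TCP position; "orientation": TCP orientation; "ft_force": force on the tool from outside, world axes, zero at the start; "torque": the same for the moment, N m; "finger_gap": finger opening in m.
Only numpy, scipy, OpenCV 4.12 (cv2) and the standard library are available. Lean on these libraries where they do the work, as an engineer would, in place of code of your own. Each camera call takes 0.05 s, during which the arm holds its last target.

## Working session

There is one attempt and no reset: what is moved stays moved. The work goes in short steps, Python scripts to look and compute and a tool call to move; the robot and the scene stay as the last step left them, time stands still between calls to the robot, and variables do not carry over. Pictures are saved under pics/ and viewed, and the job is handed in when it is done.

Besides the shell and the picture viewer there is one more tool, called after "Emit:" by a JSON object that holds its "method" and its "body", one argument or row to a line. servo_tool: Moves the arm, as the interface text tells. Its arguments: {"type":"object","properties":{"moves":{"type":"array","items":{"type":"object","properties":{"tx":{"type":"number"},"ty":{"type":"number"},"tz":{"type":"number"},"ax":{"type":"number"},"ay":{"type":"number"},"az":{"type":"number"},"grip":{"type":"number"}}}}},"required":["moves"]}

```bash
mkdir -p pics
python3 - <<'E'
from rig import *
import cv2,json
s=readout.state();print({k:s[k] for k in('time_s','position','orientation','ft_force','finger_gap')})
for c in('side','top'):
    d=viewer.capture(c);cv2.imwrite(f'pics/{c}0.png',d['img']);print(c,{k:d[k] for k in d if k!='img'})
    for t in('die_mid','small_die_mid','round_die_mid','seat','clamp_hinge','clamp_bar','cradle_mouth','screw','cup','dish','brush','chisel'):
        print(t,[( [round(x) for x in p['location']],round(p['confidence'],2)) for p in place_of(c,t)])
E
```

```text
{'time_s': 0.0, 'position': array([0.2652438 , 0.59260013, 0.19946234]), 'orientation': array([-1.79889433e+02, -3.64140111e-03,  1.55895260e+02]), 'ft_force': array([ 0.12017484,  0.83178459, -0.45201152]), 'finger_gap': 0.08553772382283488}
side {'fx': 451.04203517559046, 'fy': 451.04203517559046, 'cx': 281.8865582112829, 'cy': 208.32620312386274, 'pose': array([[ 0.71736783,  0.43900693, -0.54097718, -0.07910592],
       [-0.69667725,  0.45750489, -0.55256681, -0.6558972 ],
       [ 0.00491904,  0.77328015,  0.63404543,  0.83957181],
       [ 0.        ,  0.        ,  0.        ,  1.        ]])}
die_mid [([248, 322], 0.92), ([248, 374], 0.89), ([267, 360], 0.74), ([289, 301], 0.57)]
small_die_mid [([262, 282], 0.85)]
round_die_mid [([310, 323], 0.64), ([188, 218], 0.27)]
seat [([269, 360], 0.67), ([202, 235], 0.65)]
clamp_hinge [([172, 268], 0.75), ([188, 214], 0.16)]
clamp_bar [([111, 285], 0.61)]
cradle_mouth [([203, 236], 0.91)]
screw [([141, 278], 0.58)]
cup [([188, 165], 0.93), ([359, 375], 0.22)]
dish [([359, 379], 0.72)]
brush [([300, 403], 0.66)]
chisel [([187, 220], 0.86)
[... 252 characters left out ...]
56e-04,
        -1.64141208e-02],
       [-1.24117181e-03,  2.09104932e-01,  9.77892421e-01,
         1.33633869e+00],
       [ 0.00000000e+00,  0.00000000e+00,  0.00000000e+00,
         1.00000000e+00]])}
die_mid [([207, 325], 0.64), ([246, 342], 0.63), ([200, 360], 0.61), ([174, 350], 0.48)]
small_die_mid [([242, 314], 0.62)]
round_die_mid [([255, 372], 0.6)]
seat [([220, 230], 0.58)]
clamp_hinge [([180, 237], 0.84), ([198, 357], 0.34)]
clamp_bar [([147, 229], 0.64), ([207, 177], 0.29)]
cradle_mouth [([222, 224], 0.67), ([222, 230], 0.49)]
screw [([164, 234], 0.68)]
cup [([258, 144], 0.89), ([164, 232], 0.46)]
dish [([253, 420], 0.62)]
brush [([202, 399], 0.86)]
chisel [([204, 181], 0.85)]
```

Run:
```python
import cv2
for c,(r0,r1,c0,c1) in(('side',(90,350,150,430)),('top',(120,300,120,450))):
    i=cv2.imread(f'pics/{c}0.png')[r0:r1,c0:c1]
    f=min(800/i.shape[1],600/i.shape[0]); cv2.imwrite(f'pics/{c}0z.png',cv2.resize(i,None,fx=f,fy=f,interpolation=cv2.INTER_CUBIC));print(f)
```

```text
2.3076923076923075
2.4242424242424243
```

View pics/side0z.png

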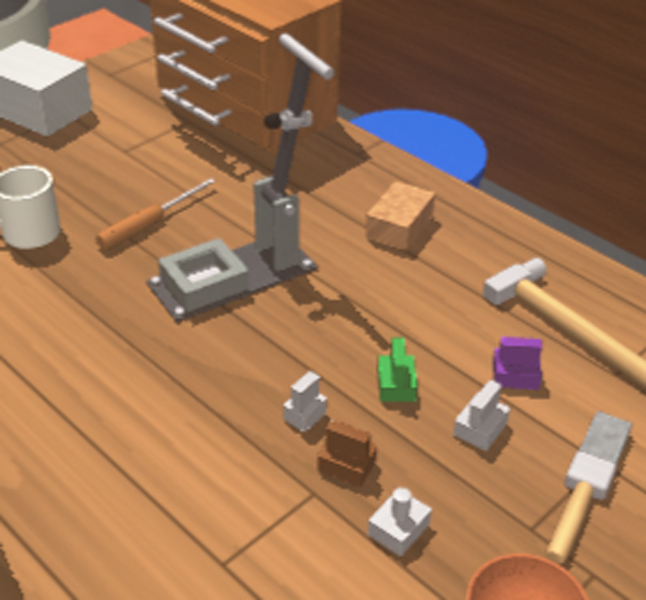

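View pics/top0z.png

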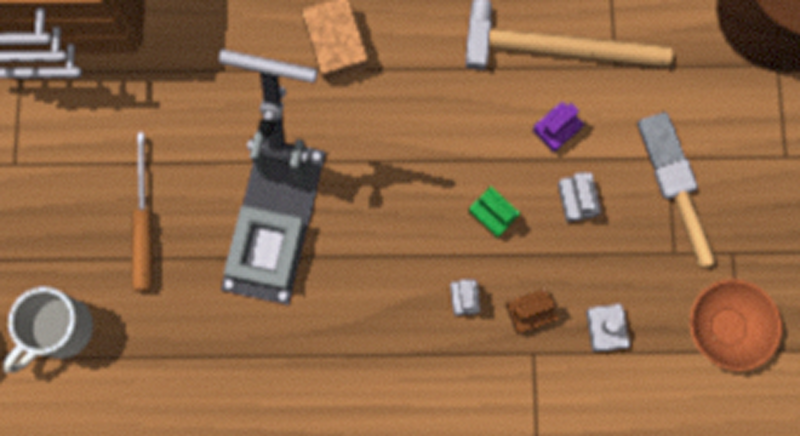

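View pics/side0.png

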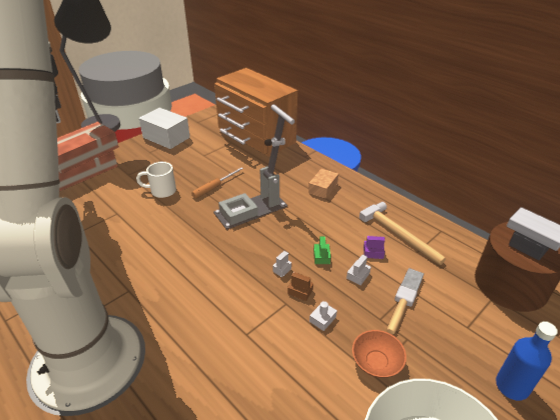

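The steel block with the rib is at side ≈(358,268), top ≈(359,200). The press is at side ≈(236,205), top ≈(230,220), with its clamp upright. Next I'll fit poses to the silhouettes.

```bash
cat > h.py <<'E'
import numpy as np,cv2
def proj(d,P):
    T=np.linalg.inv(d['pose']);q=(T[:3,:3]@np.asarray(P,float).T).T+T[:3,3]
    x,y,z=q[:,0],-q[:,1],-q[:,2]
    return np.c_[d['fx']*x/z+d['cx'],d['fy']*y/z+d['cy']]
def ray(d,uv,z):
    v=np.array([(uv[0]-d['cx'])/d['fx'],-(uv[1]-d['cy'])/d['fy'],-1.]);w=d['pose'][:3,:3]@v;o=d['pose'][:3,3]
    return o+w*(z-o[2])/w[2]
def box(cx,cy,sx,sy,z0,z1):
    return np.array([[cx+a*sx/2,cy+b*sy/2,z] for a in(-1,1) for b in(-1,1) for z in(z0,z1)])
def tf(P,x,y,yaw):
    c,s=np.cos(yaw),np.sin(yaw);return P@np.array([[c,-s,0],[s,c,0],[0,0,1]]).T+[x,y,0]
def render(d,hulls,S=8,roi=None):
    x0,y0,x1,y1=roi;m=np.zeros(((y1-y0)*S,(x1-x0)*S),np.uint8)
    for P in hulls:
        uv=(proj(d,P)-[x0,y0]+0.5)*S-0.5
        h=cv2.convexHull(np.round(uv*16).astype(np.int32).reshape(-1,1,2))
        cv2.fillConvexPoly(m,h,255,cv2.LINE_8,4)
    return cv2.resize(m,(x1-x0,y1-y0),interpolation=cv2.INTER_AREA)/255.
E
python3 - <<'E'
from rig import *
from h import *
import pickle
D={}
for c in('side','top'):
    d=viewer.capture(c);D[c]=d
    for t in('die_mid','cradle_mouth','clamp_bar','clamp'):
        try:
            r=silhouettes(c,t)
        except Exception as e: print(t,e);continue
        D[c,t]=r
        print(c,t,[([round(float(b)) for b in x['bbox']],int(x['mask'].sum()),round(x['confidence'],2)) for x in r])
pickle.dump(D,open('D.pkl','wb'))
print(ray(D['side'],(360,267),.027),ray(D['top'],(360,200),.027))
print(ray(D['side'],(236,203),.036),ray(D['top'],(230,221),.036))
print(ray(D['side'],(268,172),.1),ray(D['top'],(237,180),.1))
E
```

```text
side die_mid [([362, 240, 384, 261], 450, 0.97), ([314, 238, 329, 266], 383, 0.81), ([346, 256, 371, 285], 444, 0.71), ([287, 275, 310, 300], 538, 0.64)]
side cradle_mouth [([211, 107, 294, 230], 2653, 0.96)]
side clamp_bar [([263, 107, 293, 176], 674, 0.81)]
side clamp [([265, 107, 294, 177], 637, 0.94)]
top die_mid [([333, 240, 348, 257], 263, 0.8), ([341, 165, 361, 183], 245, 0.71), ([349, 192, 366, 215], 289, 0.53), ([314, 201, 330, 218], 224, 0.52)]
top cradle_mouth [([207, 140, 258, 248], 2596, 0.93), ([212, 141, 252, 186], 634, 0.67)]
top clamp_bar [([210, 142, 249, 185], 597, 0.94), ([305, 234, 318, 250], 157, 0.36)]
top clamp [([209, 139, 250, 188], 566, 0.6)]
[ 0.59429193 -0.2435143   0.027     ] [ 0.59217152 -0.24590088  0.027     ]
[0.5288657  0.15208299 0.036     ] [0.53085208 0.14044617 0.036     ]
[0.63761584 0.13403541 0.1       ] [0.6378875 0.1145673 0.1      ]
```

```bash
cat > fitdie.py <<'E'
from h import *
import pickle
from scipy.optimize import minimize
D=pickle.load(open('D.pkl','rb'))
H=[box(0,0,.050,.040,0,.024),box(0,0,.044,.014,.024,.054)]
R={'side':(338,248,380,294),'top':(341,184,376,224)}
def soft(d,roi):
    x0,y0,x1,y1=roi
    i=d['img'][y0:y1,x0:x1].astype(float)
    # blueness ratio: wood b/r low, steel b/r ~1
    q=(i[...,0]+3)/(i[...,2]+3)
    return np.clip((q-.45)/(.9-.45),0,1)
if __name__=='__main__':
    S={c:soft(D[c],R[c]) for c in R}
    def cost(p,cs=('side','top')):
        return sum(((render(D[c],[tf(h,p[0]/1e3,p[1]/1e3,p[2]/10) for h in H],8,R[c])-S[c])**2).sum() for c in cs)
    for cs in(('side','top'),('side',),('top',)):
        best=None
        for yaw in np.arange(0,np.pi,np.pi/8):
            r=minimize(cost,[593,-245,yaw*10],args=(cs,),method='Nelder-Mead',options=dict(initial_simplex=np.array([[593,-245,yaw*10],[600,-245,yaw*10],[593,-238,yaw*10],[593,-245,yaw*10+2]]),xatol=.05,fatol=.01))
            if best is None or r.fun<best.fun:best=r
        print(cs,best.x[:2],np.degrees(best.x[2]/10)%180,best.fun,S['side'].sum(),S['top'].sum())
        if len(cs)==2:p=best.x
    for c in R:
        x0,y0,x1,y1=R[c];k=8
        m=render(D[c],[tf(h,p[0]/1e3,p[1]/1e3,p[2]/10) for h in H],8,R[c])
        o=np.hstack([D[c]['img'][y0:y1,x0:x1]]+[cv2.cvtColor((a*255).astype(np.uint8),cv2.COLOR_GRAY2BGR) for a in(S[c],m)])
        cv2.imwrite(f'pics/fit_{c}.png',cv2.resize(o,None,fx=6,fy=6,interpolation=cv2.INTER_NEAREST))
E
python3 fitdie.py; python3 -c "
import cv2,numpy as np
a=cv2.imread('pics/fit_side.png');b=cv2.imread('pics/fit_top.png');w=max(a.shape[1],b.shape[1])
p=lambda x:np.pad(x,((0,0),(0,w-x.shape[1]),(0,0)))
cv2.imwrite('pics/fit.png',np.vstack([p(a),p(b)]))"
```

```text
('side', 'top') [ 591.47474467 -243.59152793] 10.53110487961635 168.9906686346321 675.4793556147918 306.3695041227698
('side',) [ 590.66777499 -243.37500995] 10.85900641908099 160.85166659521371 675.4793556147918 306.3695041227698
('top',) [ 592.31064287 -243.95640411] 10.232531198740219 4.635729095561089 675.4793556147918 306.3695041227698
```

View pics/fit.png

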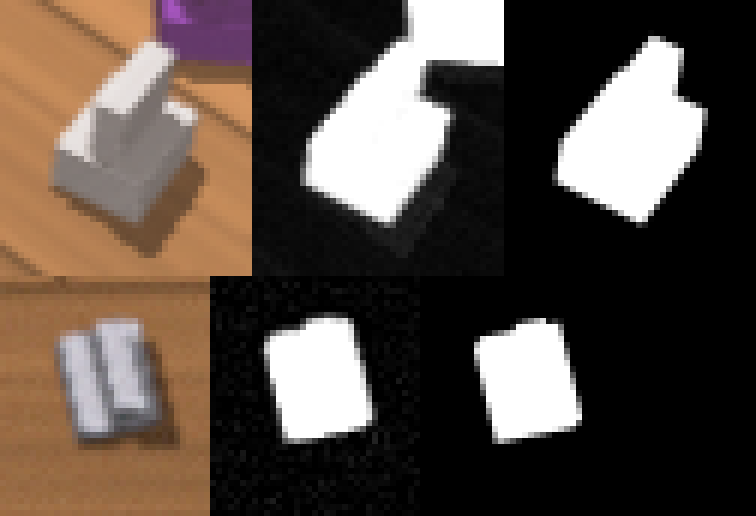

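```bash
cat > fitpress.py <<'E'
from h import *
import pickle,sys
from scipy.optimize import minimize
def clampP(P,th): # P in clamp frame: u along arm outward (toward -x at 0), y, w up
    u,y,w=P.T;c,s=np.cos(th),np.sin(th)
    # arm dir: (-c, s); up normal: (s, c)
    return np.c_[.105-u*c+w*s,y,.100+u*s+w*c]
def cyl(r,L,u0):
    a=np.linspace(0,2*np.pi,16);return np.array([[u0+r*np.cos(t),y,r*np.sin(t)] for t in a for y in(-L/2,L/2)])
def armbox():
    return np.array([[u,y,w] for u in(0,.18) for y in(-.009,.009) for w in(-.006,.006)])
def hulls(p):
    x,y,yaw,th,off=p[0]/1e3,p[1]/1e3,p[2]/10,p[3]/10,p[4]/1e3
    L=[box(off,0,.2,.086,0,.006),box(0,0,.086,.076,0,.036),box(.105,.0225,.034,.013,0,.112),box(.105,-.0225,.034,.013,0,.112),
       clampP(cyl(.007,.1,.185),th),clampP(armbox(),th)]
    return [tf(h,x,y,yaw) for h in L]
R={'side':(200,95,305,240),'top':(200,132,268,256)}
def soft(d,roi):
    x0,y0,x1,y1=roi
    i=d['img'][y0:y1,x0:x1].astype(float)
    q=(i[...,0]+3)/(i[...,2]+3)
    return np.clip((q-.5)/(.85-.5),0,1)
if __name__=='__main__':
    D=pickle.load(open('D.pkl','rb'))
    S={c:soft(D[c],R[c]) for c in R}
    W={}
    for c in R:
        w=np.ones_like(S[c]);W[c]=w
    # mask out background above (drawers etc.), and screw
    def M(c,x0,y0,x1,y1):
        r=R[c];W[c][max(0,y0-r[1]):y1-r[1],max(0,x0-r[0]):x1-r[0]]=0
    M('side',200,95,262,160);M('side',262,135,290,152);M('side',296,95,305,150)
    M('side',200,160,245,196);M('top',228,160,242,172)
    def cost(p,cs=('side','top')):
        return sum((W[c]*np.abs(render(D[c],hulls(p),4,R[c])-S[c])).sum() for c in cs)
    P0=np.array([530,145,-2.,17,40])
    out={}
    for cs in(('side','top'),('side',),('top',)):
        best=None
        for yaw in(-3.5,-2,-.5):
            p0=P0.copy();p0[2]=yaw
            sim=np.vstack([p0]+[p0+np.eye(5)[k]*v for k,v in enumerate((8,8,1.5,1,8))])
            r=minimize(cost,p0,args=(cs,),method='Nelder-Mead',options=dict(initial_simplex=sim,xatol=.05,fatol=.02,maxiter=900))
            r=minimize(cost,r.x,args=(cs,),method='Nelder-Mead',options=dict(xatol=.05,fatol=.02,maxiter=900))
            if best is None or r.fun<best.fun:best=r
        b=best.x;print(cs,b.round(2),'yaw',np.degrees(b[2]/10),'th',b[3]/10,best.fun)
        if len(cs)==2:p=b
    for c in R:
        x0,y0,x1,y1=R[c]
        m=render(D[c],hulls(p),4,R[c])
        o=np.hstack([D[c]['img'][y0:y1,x0:x1]]+[cv2.cvtColor((a*255).astype(np.uint8),cv2.COLOR_GRAY2BGR) for a in(S[c],m,W[c]*abs(m-S[c]))])
        cv2.imwrite(f'pics/pfit_{c}.png',cv2.resize(o,None,fx=1.9 if c=='side' else 2.3,fy=1.9 if c=='side' else 2.3,interpolation=cv2.INTER_NEAREST))
E
time python3 fitpress.py; python3 -c "
import cv2,numpy as np
a=cv2.imread('pics/pfit_side.png');b=cv2.imread('pics/pfit_top.png');w=max(a.shape[1],b.shape[1])
p=lambda x:np.pad(x,((0,0),(0,w-x.shape[1]),(0,0)))
cv2.imwrite('pics/pfit.png',np.vstack([p(a),p(b)]))"
```

```text
('side', 'top') [528.85 147.    -2.27  18.11  42.  ] yaw -12.991417491641544 th 1.810680570407684 334.5448054081821
('side',) [529.19 146.84  -2.32  18.01  41.31] yaw -13.288278768956554 th 1.8010299117211157 207.4487102664371
('top',) [531.42 146.61  -2.27  18.    39.79] yaw -13.000905190769142 th 1.7995835917908287 113.9669137664392
real	0m9.143s
user	0m9.523s
sys	0m0.104s
```

View pics/pfit.png

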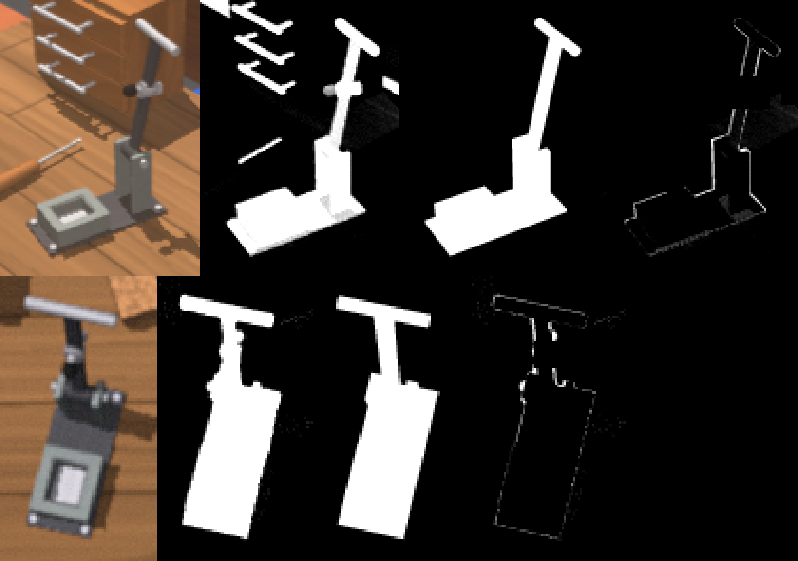

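The fits agree between cameras to about 2 mm: die (0.5915, −0.2437) at yaw 10.5°, seat (0.530, 0.147) at yaw −13°, clamp about 1.8 rad. First I'll travel to above the die, then turn.

Emit:
{"method": "servo_tool", "body": {
  "moves": [
    {"tx":-32,"ty":-31.5,"grip":50},
    {"tx":-32,"ty":-31.5,"grip":50},
    {"tx":-32,"ty":-31.5,"grip":50},
    {"tx":-32,"ty":-31.5,"grip":50},
    {"tx":-32,"ty":-31.5,"grip":50},
    {"tx":-32,"ty":-31.5,"grip":50},
    {"tx":-32,"ty":-31.5,"grip":50},
    {"tx":-32,"ty":-31.5,"grip":50},
    {"tx":-32,"ty":-31.5,"grip":50},
    {"tx":-32,"ty":-31.5,"grip":50},
    {"tx":-32,"ty":-31.5,"grip":50},
    {"tx":-32,"ty":-31.5,"grip":50},
    {"tx":-32,"ty":-31.5,"grip":50},
    {"tx":-32,"ty":-31.5,"grip":50},
    {"tx":-32,"ty":-31.5,"grip":50},
    {"tx":-32,"ty":-31.5,"grip":50},
    {"tx":-32,"ty":-31.5,"grip":50},
    {"tx":-32,"ty":-31.5,"grip":50},
    {"tx":-32,"ty":-31.5,"grip":50},
    {"tx":-32,"ty":-31.5,"grip":50}
  ]
}}

```text
invalid input at $.moves[0]: expected keys tx, ty, tz, ax, ay, az, grip
```

Emit:
{"method": "servo_tool", "body": {
  "moves": [
    {"az":0.14,"grip":50},
    {"az":0.14,"grip":50},
    {"az":0.14,"grip":50},
    {"az":0.14,"grip":50},
    {"az":0.14,"grip":50},
    {"az":0.14,"grip":50},
    {"az":0.14,"grip":50},
    {"az":0.14,"grip":50},
    {"az":0.14,"grip":50},
    {"az":0.14,"grip":50},
    {"az":0.14,"grip":50},
    {"az":0.14,"grip":50},
    {"az":0.14,"grip":50},
    {"az":0.14,"grip":50},
    {"az":0.14,"grip":50},
    {"az":0.14,"grip":50},
    {"az":0.14,"grip":50},
    {"az":0.14,"grip":50},
    {"grip":50}
  ]
}}

```text
invalid input at $.moves[0]: expected keys tx, ty, tz, ax, ay, az, grip
```

```bash
cat > goto.py <<'E'
import sys,numpy as np
from rig import readout
from scipy.spatial.transform import Rotation as Ro
x,y,z,yaw=map(float,sys.argv[1:5])
s=readout.state();R=Ro.from_euler('xyz',s['orientation'],degrees=True)
T=Ro.from_euler('xyz',[180,0,yaw],degrees=True)
print('t',round(s['time_s'],2),'pos',s['position'].round(4),'rpy',s['orientation'].round(2),'F',s['ft_force'].round(2),'gap',round(s['finger_gap'],4),'j',np.round(s['joints'],0))
print('tool shift mm',(R.inv().apply(np.array([x,y,z])-s['position'])*1e3).round(1),'shift in TARGET frame',(T.inv().apply(np.array([x,y,z])-s['position'])*1e3).round(1),'rotvec',(R.inv()*T).as_rotvec().round(4))
E
python3 goto.py .5915 -.2437 .1 10.5
```

```text
t 1.8 pos [0.2655 0.5933 0.2005] rpy [180.    -0.   155.89] F [ 0.98 -0.48  0.61] gap 0.0858 j [-51.  29. -24.  89.  13.  65. -12.]
tool shift mm [-639.5 -630.9  100.5] shift in TARGET frame [168.  882.4 100.5] rotvec [-1.0000e-04 -0.0000e+00  2.5376e+00]
```

Emit:
{"method": "servo_tool", "body": {
  "moves": [
    {"tx":-32,"ty":-31.5,"tz":0,"ax":0,"ay":0,"az":0,"grip":50},
    {"tx":-32,"ty":-31.5,"tz":0,"ax":0,"ay":0,"az":0,"grip":50},
    {"tx":-32,"ty":-31.5,"tz":0,"ax":0,"ay":0,"az":0,"grip":50},
    {"tx":-32,"ty":-31.5,"tz":0,"ax":0,"ay":0,"az":0,"grip":50},
    {"tx":-32,"ty":-31.5,"tz":0,"ax":0,"ay":0,"az":0,"grip":50},
    {"tx":-32,"ty":-31.5,"tz":0,"ax":0,"ay":0,"az":0,"grip":50},
    {"tx":-32,"ty":-31.5,"tz":0,"ax":0,"ay":0,"az":0,"grip":50},
    {"tx":-32,"ty":-31.5,"tz":0,"ax":0,"ay":0,"az":0,"grip":50},
    {"tx":-32,"ty":-31.5,"tz":0,"ax":0,"ay":0,"az":0,"grip":50},
    {"tx":-32,"ty":-31.5,"tz":0,"ax":0,"ay":0,"az":0,"grip":50},
    {"tx":-32,"ty":-31.5,"tz":0,"ax":0,"ay":0,"az":0,"grip":50},
    {"tx":-32,"ty":-31.5,"tz":0,"ax":0,"ay":0,"az":0,"grip":50},
    {"tx":-32,"ty":-31.5,"tz":0,"ax":0,"ay":0,"az":0,"grip":50},
    {"tx":-32,"ty":-31.5,"tz":0,"ax":0,"ay":0,"az":0,"grip":50},
    {"tx":-32,"ty":-31.5,"tz":0,"ax":0,"ay":0,"az":0,"grip":50},
    {"tx":-32,"ty":-31.5,"tz":0,"ax":0,"ay":0,"az":0,"grip":50},
    {"tx":-32,"ty":-31.5,"tz":0,"ax":0,"ay":0,"az":0,"grip":50},
    {"tx":-32,"ty":-31.5,"tz":0,"ax":0,"ay":0,"az":0,"grip":50},
    {"tx":-32,"ty":-31.5,"tz":0,"ax":0,"ay":0,"az":0,"grip":50},
    {"tx":-32,"ty":-31.5,"tz":0,"ax":0,"ay":0,"az":0,"grip":50}
  ]
}}

```text
time_s: 3.8
position: [0.5929, -0.2448, 0.2006]
orientation: [180.0, 0.0, 155.9]
ft_force: [1.1, 0.2, -0.2]
finger_gap: 0.0497
```

Emit:
{"method": "servo_tool", "body": {
  "moves": [
    {"tx":0,"ty":0,"tz":0,"ax":0,"ay":0,"az":0.141,"grip":50},
    {"tx":0,"ty":0,"tz":0,"ax":0,"ay":0,"az":0.141,"grip":50},
    {"tx":0,"ty":0,"tz":0,"ax":0,"ay":0,"az":0.141,"grip":50},
    {"tx":0,"ty":0,"tz":0,"ax":0,"ay":0,"az":0.141,"grip":50},
    {"tx":0,"ty":0,"tz":0,"ax":0,"ay":0,"az":0.141,"grip":50},
    {"tx":0,"ty":0,"tz":0,"ax":0,"ay":0,"az":0.141,"grip":50},
    {"tx":0,"ty":0,"tz":0,"ax":0,"ay":0,"az":0.141,"grip":50},
    {"tx":0,"ty":0,"tz":0,"ax":0,"ay":0,"az":0.141,"grip":50},
    {"tx":0,"ty":0,"tz":0,"ax":0,"ay":0,"az":0.141,"grip":50},
    {"tx":0,"ty":0,"tz":0,"ax":0,"ay":0,"az":0.141,"grip":50},
    {"tx":0,"ty":0,"tz":0,"ax":0,"ay":0,"az":0.141,"grip":50},
    {"tx":0,"ty":0,"tz":0,"ax":0,"ay":0,"az":0.141,"grip":50},
    {"tx":0,"ty":0,"tz":0,"ax":0,"ay":0,"az":0.141,"grip":50},
    {"tx":0,"ty":0,"tz":0,"ax":0,"ay":0,"az":0.141,"grip":50},
    {"tx":0,"ty":0,"tz":0,"ax":0,"ay":0,"az":0.141,"grip":50},
    {"tx":0,"ty":0,"tz":0,"ax":0,"ay":0,"az":0.141,"grip":50},
    {"tx":0,"ty":0,"tz":0,"ax":0,"ay":0,"az":0.141,"grip":50},
    {"tx":0,"ty":0,"tz":0,"ax":0,"ay":0,"az":0.141,"grip":50},
    {"tx":0,"ty":0,"tz":0,"ax":0,"ay":0,"az":0,"grip":50},
    {"tx":0,"ty":0,"tz":0,"ax":0,"ay":0,"az":0,"grip":50}
  ]
}}

```text
time_s: 5.8
position: [0.5924, -0.2428, 0.2004]
orientation: [-180.0, 0.0, 10.7]
ft_force: [-0.5, 0.7, -0.7]
finger_gap: 0.0499
```

```bash
python3 goto.py .5915 -.2437 .1 10.5
```

```text
t 5.8 pos [ 0.5924 -0.2428  0.2004] rpy [-1.800e+02  1.000e-02  1.072e+01] F [-0.53  0.74 -0.74] gap 0.0499 j [ -3.  28.  31.  92. -16.  64. -47.]
tool shift mm [ -1.    0.7 100.4] shift in TARGET frame [ -1.1   0.7 100.4] rotvec [-0.      0.0002  0.0038]
```

Emit:
{"method": "servo_tool", "body": {
  "moves": [
    {"tx":-1,"ty":0.7,"tz":40,"ax":0,"ay":0,"az":0.004,"grip":50},
    {"tx":0,"ty":0,"tz":40,"ax":0,"ay":0,"az":0,"grip":50},
    {"tx":0,"ty":0,"tz":35,"ax":0,"ay":0,"az":0,"grip":50},
    {"tx":0,"ty":0,"tz":0,"ax":0,"ay":0,"az":0,"grip":50},
    {"tx":0,"ty":0,"tz":0,"ax":0,"ay":0,"az":0,"grip":50}
  ]
}}

```text
time_s: 6.3
position: [0.5913, -0.2442, 0.0857]
orientation: [-180.0, 0.1, 10.3]
ft_force: [1.0, -0.8, 0.1]
finger_gap: 0.0503
```

```bash
cat > snap.py <<'E'
import sys,cv2,numpy as np
from rig import viewer
n=sys.argv[1];r=list(map(int,sys.argv[2:10]))
o=[]
for c,q in(('side',r[:4]),('top',r[4:])):
    i=viewer.capture(c)['img'];cv2.imwrite(f'pics/{n}_{c}.png',i);i=i[q[1]:q[3],q[0]:q[2]]
    f=min(398/i.shape[1],598/i.shape[0]);i=cv2.resize(i,None,fx=f,fy=f,interpolation=cv2.INTER_CUBIC);o.append(i)
h=max(i.shape[0] for i in o);cv2.imwrite(f'pics/{n}.png',np.hstack([np.pad(i,((0,h-i.shape[0]),(0,0),(0,0))) for i in o]))
E
python3 goto.py .5915 -.2437 .028 10.5; python3 snap.py a 310 200 410 300 310 150 400 240
```

```text
t 6.3 pos [ 0.5913 -0.2442  0.0857] rpy [-1.7998e+02  5.0000e-02  1.0330e+01] F [ 1.02 -0.8   0.1 ] gap 0.0503 j [ -0.  36.  28.  97. -20.  53. -44.]
tool shift mm [ 0.3 -0.4 57.7] shift in TARGET frame [ 0.3 -0.5 57.7] rotvec [-0.0003  0.0009 -0.003 ]
```

View pics/a.png

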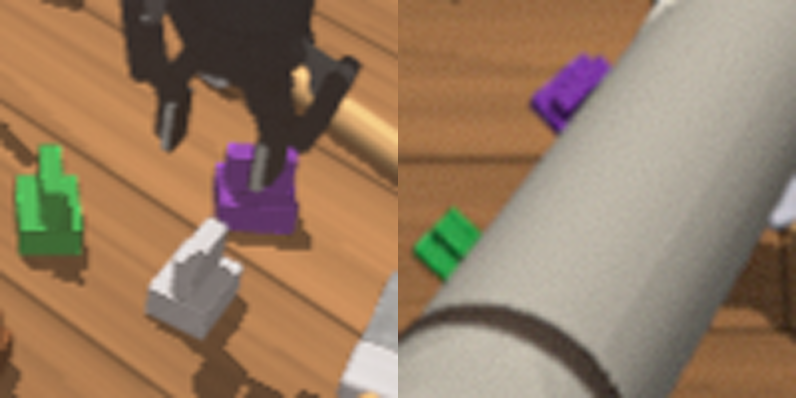

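In the side view the open fingers stand above the steel block, at about (352,238) and (375,247). The purple block is well behind. Descending and gripping.

Emit:
{"method": "servo_tool", "body": {
  "moves": [
    {"tx":0,"ty":0,"tz":20,"ax":0,"ay":0,"az":0,"grip":50},
    {"tx":0,"ty":0,"tz":20,"ax":0,"ay":0,"az":0,"grip":50},
    {"tx":0,"ty":0,"tz":12,"ax":0,"ay":0,"az":0,"grip":50},
    {"tx":0,"ty":0,"tz":5,"ax":0,"ay":0,"az":0,"grip":50},
    {"tx":0,"ty":0,"tz":0,"ax":0,"ay":0,"az":0,"grip":50},
    {"tx":0,"ty":0,"tz":0,"ax":0,"ay":0,"az":0,"grip":30},
    {"tx":0,"ty":0,"tz":0,"ax":0,"ay":0,"az":0,"grip":10},
    {"tx":0,"ty":0,"tz":0,"ax":0,"ay":0,"az":0,"grip":5},
    {"tx":0,"ty":0,"tz":0,"ax":0,"ay":0,"az":0,"grip":5},
    {"tx":0,"ty":0,"tz":0,"ax":0,"ay":0,"az":0,"grip":5},
    {"tx":0,"ty":0,"tz":0,"ax":0,"ay":0,"az":0,"grip":5},
    {"tx":0,"ty":0,"tz":0,"ax":0,"ay":0,"az":0,"grip":5}
  ]
}}

```text
time_s: 7.6
position: [0.5914, -0.244, 0.0285]
orientation: [-180.0, 0.0, 10.2]
ft_force: [-1.7, -0.4, 0.5]
finger_gap: 0.0052
```

```bash
python3 goto.py .5915 -.2437 .028 10.5
```

```text
t 7.6 pos [ 0.5914 -0.244   0.0285] rpy [-180.      0.     10.25] F [-1.71 -0.37  0.54] gap 0.0052 j [  1.  40.  26.  98. -23.  47. -42.]
tool shift mm [ 0.1 -0.3  0.5] shift in TARGET frame [ 0.1 -0.3  0.5] rotvec [-0.0001  0.0001 -0.0044]
```

```bash
python3 snap.py b 310 210 410 310 310 150 400 240
```

```text
(no output)
```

View pics/b.png

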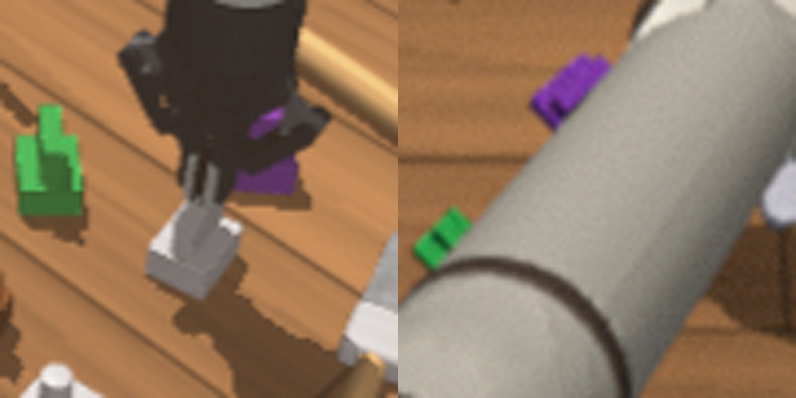

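Run:
```python
from h import *
import pickle
D=pickle.load(open('D.pkl','rb'));d=D['side']
i=cv2.imread('pics/b_side.png');x0,y0=335,235
z=cv2.resize(i[y0:y0+60,x0:x0+60],None,fx=10,fy=10,interpolation=cv2.INTER_NEAREST)
z0=cv2.resize(cv2.imread('pics/side0.png')[y0:y0+60,x0:x0+60],None,fx=3,fy=3,interpolation=cv2.INTER_NEAREST)
for P,c in(([.5914,-.244,.0285],(0,0,255)),([.5914,-.244,.0475],(0,255,255))):
    u=(proj(d,[P])[0]-[x0,y0]+.5)*10;print(u/10+[x0,y0]);cv2.circle(z,tuple(int(v) for v in u),4,c,-1)
z=np.hstack([z,np.pad(z0,((0,420),(0,0),(0,0)))]);cv2.imwrite('pics/b2.png',z)
```

```text
[359.99092898 267.78339117]
[360.88521722 262.36792498]
```

View pics/b2.png

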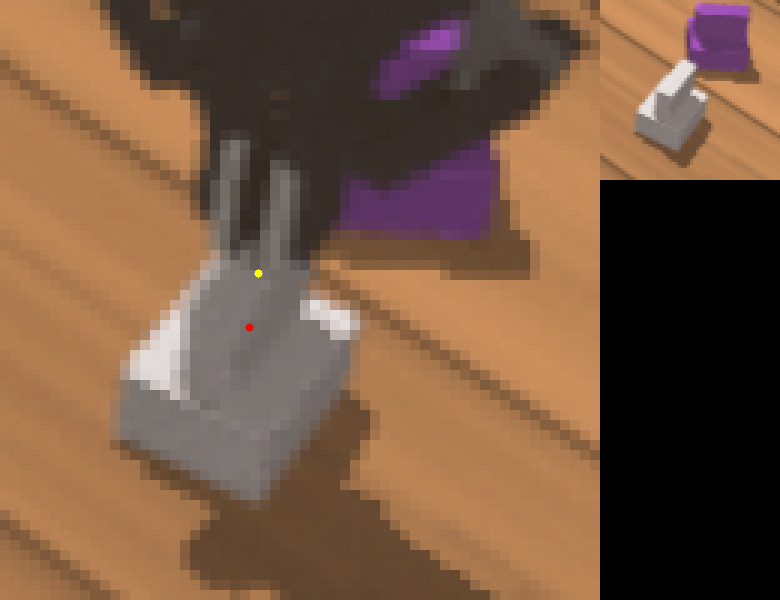

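Run:
```python
from h import *
import pickle
D=pickle.load(open('D.pkl','rb'));d=D['side']
j=np.array([np.sin(np.radians(10.3)),-np.cos(np.radians(10.3)),0])
for z in(.0857,.092,.1,.11,.12): print(z,proj(d,[np.array([.5913,-.2442,z])+k*j for k in(-.025,0,.025)]).round(1).tolist())
for z in(.0285,.04,.05,.055): print(z,proj(d,[np.array([.5914,-.244,z])+k*j for k in(-.007,0,.007)]).round(1).tolist())
i=cv2.imread('pics/a_side.png');x0,y0=335,205
z=cv2.resize(i[y0:y0+75,x0:x0+75],None,fx=8,fy=8,interpolation=cv2.INTER_NEAREST)
cv2.imwrite('pics/a2.png',z)
```

```text
0.0857 [[353.0, 246.4], [362.3, 250.7], [371.8, 255.1]]
0.092 [[353.2, 244.5], [362.6, 248.8], [372.2, 253.2]]
0.1 [[353.6, 242.0], [363.0, 246.3], [372.6, 250.7]]
0.11 [[354.0, 238.9], [363.5, 243.2], [373.2, 247.6]]
0.12 [[354.5, 235.8], [364.0, 240.1], [373.8, 244.5]]
0.0285 [[357.0, 266.1], [359.5, 267.3], [362.0, 268.5]]
0.04 [[357.5, 262.8], [360.0, 264.0], [362.6, 265.3]]
0.05 [[357.9, 259.9], [360.5, 261.1], [363.1, 262.4]]
0.055 [[358.2, 258.5], [360.7, 259.7], [363.3, 260.9]]
```

View pics/a2.png

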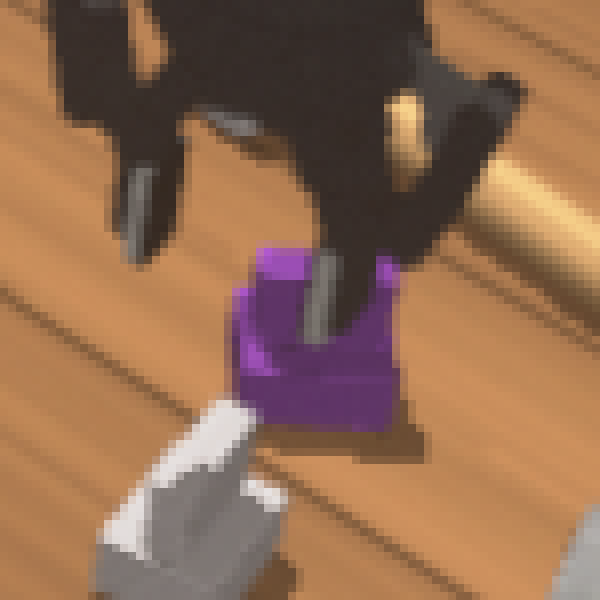

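The gap of 5.2 mm means nothing was gripped. The picture shows the fingertips about 20 mm higher than the reported TCP, just above the rib, and the block hasn't moved. To settle the true tip height I'll touch bare bench beside the block with closed fingers.

Emit:
{"method": "servo_tool", "body": {
  "moves": [
    {"tx":0,"ty":0,"tz":-30,"ax":0,"ay":0,"az":0,"grip":3},
    {"tx":0,"ty":0,"tz":-20,"ax":0,"ay":0,"az":0,"grip":3},
    {"tx":-31,"ty":0,"tz":0,"ax":0,"ay":0,"az":0,"grip":3},
    {"tx":-31,"ty":0,"tz":0,"ax":0,"ay":0,"az":0,"grip":3},
    {"tx":0,"ty":0,"tz":30,"ax":0,"ay":0,"az":0,"grip":3},
    {"tx":0,"ty":0,"tz":30,"ax":0,"ay":0,"az":0,"grip":3},
    {"tx":0,"ty":0,"tz":8,"ax":0,"ay":0,"az":0,"grip":3},
    {"tx":0,"ty":0,"tz":0,"ax":0,"ay":0,"az":0,"grip":3},
    {"tx":0,"ty":0,"tz":0,"ax":0,"ay":0,"az":0,"grip":3}
  ]
}}

```text
time_s: 8.6
position: [0.5312, -0.2556, 0.0113]
orientation: [180.0, -0.0, 10.2]
ft_force: [0.4, 0.1, 0.1]
finger_gap: 0.0032
```

```bash
python3 goto.py .5915 -.2437 .028 10.5;python3 snap.py c 310 210 410 310 310 150 400 240
```

```text
t 8.6 pos [ 0.5312 -0.2556  0.0113] rpy [ 1.7995e+02 -4.0000e-02  1.0250e+01] F [0.36 0.06 0.14] gap 0.0032 j [  3.  37.  26. 106. -23.  42. -37.]
tool shift mm [ 61.5  -1.  -16.7] shift in TARGET frame [ 61.5  -0.7 -16.7] rotvec [ 0.0008 -0.0007 -0.0044]
```

View pics/c.png

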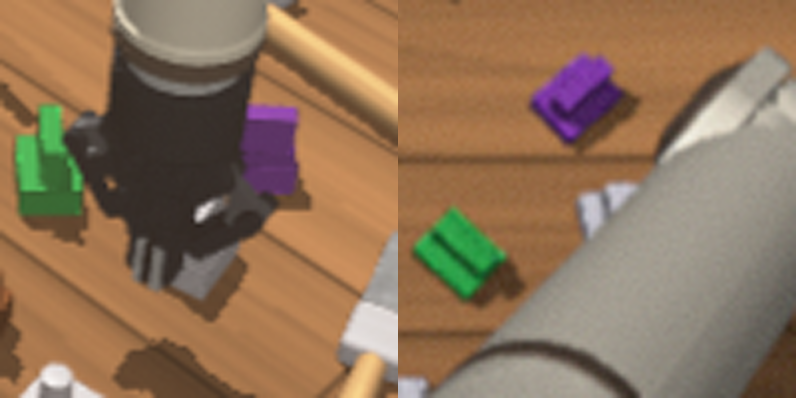

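Emit:
{"method": "servo_tool", "body": {
  "moves": [
    {"tx":0,"ty":0,"tz":3,"ax":0,"ay":0,"az":0,"grip":3},
    {"tx":0,"ty":0,"tz":3,"ax":0,"ay":0,"az":0,"grip":3},
    {"tx":0,"ty":0,"tz":3,"ax":0,"ay":0,"az":0,"grip":3},
    {"tx":0,"ty":0,"tz":0,"ax":0,"ay":0,"az":0,"grip":3}
  ]
}}

```text
time_s: 9.1
position: [0.5301, -0.2548, 0.001]
orientation: [-180.0, 0.0, 10.2]
ft_force: [-0.9, -0.0, -0.3]
finger_gap: 0.0029
```

Emit:
{"method": "servo_tool", "body": {
  "moves": [
    {"tx":0,"ty":0,"tz":2,"ax":0,"ay":0,"az":0,"grip":3},
    {"tx":0,"ty":0,"tz":1,"ax":0,"ay":0,"az":0,"grip":3},
    {"tx":0,"ty":0,"tz":0,"ax":0,"ay":0,"az":0,"grip":3}
  ]
}}

```text
time_s: 9.4
position: [0.5303, -0.255, -0.0017]
orientation: [-180.0, 0.0, 10.2]
ft_force: [0.2, -0.1, 0.0]
finger_gap: 0.0032
```

There's no contact below reported z = 0, so the offset is real. Continuing down to find it.

Emit:
{"method": "servo_tool", "body": {
  "moves": [
    {"tx":0,"ty":0,"tz":2,"ax":0,"ay":0,"az":0,"grip":3},
    {"tx":0,"ty":0,"tz":2,"ax":0,"ay":0,"az":0,"grip":3},
    {"tx":0,"ty":0,"tz":2,"ax":0,"ay":0,"az":0,"grip":3},
    {"tx":0,"ty":0,"tz":0,"ax":0,"ay":0,"az":0,"grip":3}
  ]
}}

```text
time_s: 9.8
position: [0.5302, -0.2549, -0.0079]
orientation: [-180.0, 0.0, 10.2]
ft_force: [-0.6, 0.8, -0.1]
finger_gap: 0.0031
```

Emit:
{"method": "servo_tool", "body": {
  "moves": [
    {"tx":0,"ty":0,"tz":2,"ax":0,"ay":0,"az":0,"grip":3},
    {"tx":0,"ty":0,"tz":2,"ax":0,"ay":0,"az":0,"grip":3},
    {"tx":0,"ty":0,"tz":2,"ax":0,"ay":0,"az":0,"grip":3},
    {"tx":0,"ty":0,"tz":0,"ax":0,"ay":0,"az":0,"grip":3}
  ]
}}

```text
time_s: 10.2
position: [0.5302, -0.2549, -0.0139]
orientation: [-180.0, 0.0, 10.2]
ft_force: [-0.1, 0.8, 0.1]
finger_gap: 0.003
```

Emit:
{"method": "servo_tool", "body": {
  "moves": [
    {"tx":0,"ty":0,"tz":2,"ax":0,"ay":0,"az":0,"grip":3},
    {"tx":0,"ty":0,"tz":1,"ax":0,"ay":0,"az":0,"grip":3},
    {"tx":0,"ty":0,"tz":0,"ax":0,"ay":0,"az":0,"grip":3}
  ]
}}

```text
time_s: 10.5
position: [0.5304, -0.255, -0.0167]
orientation: [-180.0, 0.0, 10.2]
ft_force: [-0.6, 0.3, 0.9]
finger_gap: 0.0031
```

Emit:
{"method": "servo_tool", "body": {
  "moves": [
    {"tx":0,"ty":0,"tz":1.5,"ax":0,"ay":0,"az":0,"grip":3},
    {"tx":0,"ty":0,"tz":1,"ax":0,"ay":0,"az":0,"grip":3},
    {"tx":0,"ty":0,"tz":0,"ax":0,"ay":0,"az":0,"grip":3}
  ]
}}

```text
time_s: 10.8
position: [0.5304, -0.255, -0.0192]
orientation: [-180.0, 0.0, 10.2]
ft_force: [-0.2, -0.1, 0.2]
finger_gap: 0.003
```

Emit:
{"method": "servo_tool", "body": {
  "moves": [
    {"tx":0,"ty":0,"tz":1,"ax":0,"ay":0,"az":0,"grip":3},
    {"tx":0,"ty":0,"tz":1,"ax":0,"ay":0,"az":0,"grip":3},
    {"tx":0,"ty":0,"tz":0,"ax":0,"ay":0,"az":0,"grip":3}
  ]
}}

```text
time_s: 11.1
position: [0.5304, -0.255, -0.0212]
orientation: [-180.0, 0.0, 10.2]
ft_force: [-0.7, 0.1, -0.6]
finger_gap: 0.003
```

Emit:
{"method": "servo_tool", "body": {
  "moves": [
    {"tx":0,"ty":0,"tz":1,"ax":0,"ay":0,"az":0,"grip":3},
    {"tx":0,"ty":0,"tz":1,"ax":0,"ay":0,"az":0,"grip":3},
    {"tx":0,"ty":0,"tz":0,"ax":0,"ay":0,"az":0,"grip":3}
  ]
}}

```text
time_s: 11.4
position: [0.5303, -0.255, -0.0232]
orientation: [-180.0, 0.0, 10.2]
ft_force: [-0.0, 0.6, -0.1]
finger_gap: 0.0031
```

```bash
python3 goto.py .5915 -.2437 .028 10.5;python3 snap.py d 320 235 395 310 310 150 400 240
```

```text
t 11.4 pos [ 0.5303 -0.255  -0.0232] rpy [-1.7999e+02  1.0000e-02  1.0250e+01] F [-0.    0.56 -0.15] gap 0.0031 j [  5.  40.  24. 107. -25.  38. -36.]
tool shift mm [ 62.2  -0.2 -51.2] shift in TARGET frame [ 62.2   0.  -51.2] rotvec [-0.0002  0.0003 -0.0044]
```

View pics/d.png

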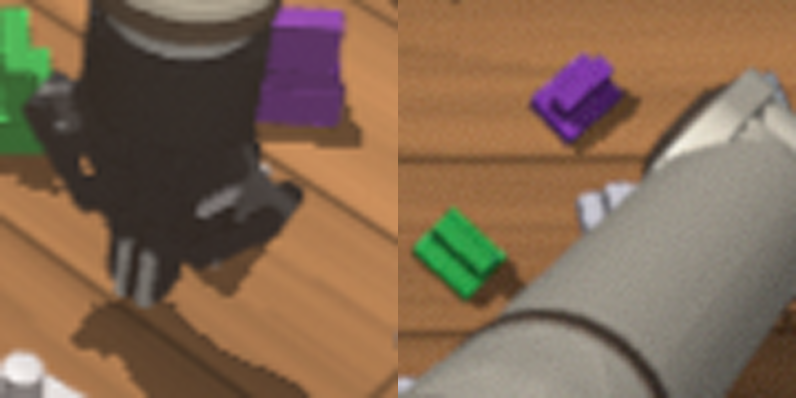

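Emit:
{"method": "servo_tool", "body": {
  "moves": [
    {"tx":0,"ty":0,"tz":1,"ax":0,"ay":0,"az":0,"grip":3},
    {"tx":0,"ty":0,"tz":1,"ax":0,"ay":0,"az":0,"grip":3},
    {"tx":0,"ty":0,"tz":0,"ax":0,"ay":0,"az":0,"grip":3}
  ]
}}

```text
time_s: 11.8
position: [0.5303, -0.255, -0.0252]
orientation: [-180.0, 0.0, 10.2]
ft_force: [0.4, 0.4, -0.2]
finger_gap: 0.0031
```

Emit:
{"method": "servo_tool", "body": {
  "moves": [
    {"tx":0,"ty":0,"tz":1,"ax":0,"ay":0,"az":0,"grip":3},
    {"tx":0,"ty":0,"tz":1,"ax":0,"ay":0,"az":0,"grip":3},
    {"tx":0,"ty":0,"tz":0,"ax":0,"ay":0,"az":0,"grip":3}
  ]
}}

```text
time_s: 12.1
position: [0.5303, -0.255, -0.0272]
orientation: [-180.0, 0.0, 10.2]
ft_force: [-0.1, -0.5, -1.1]
finger_gap: 0.0032
```

Run:
```python
from h import *
import pickle
D=pickle.load(open('D.pkl','rb'))
for c in('side','top'):print(proj(D[c],[[.5303,-.255,z] for z in(0,.003,.006,.01)]).round(1).tolist())
```

```text
[[345.9, 290.9], [346.0, 290.0], [346.1, 289.2], [346.3, 288.1]]
[[362.5, 221.9], [362.6, 221.8], [362.8, 221.6], [363.0, 221.4]]
```

Emit:
{"method": "servo_tool", "body": {
  "moves": [
    {"tx":0,"ty":0,"tz":1,"ax":0,"ay":0,"az":0,"grip":3},
    {"tx":0,"ty":0,"tz":1,"ax":0,"ay":0,"az":0,"grip":3},
    {"tx":0,"ty":0,"tz":0,"ax":0,"ay":0,"az":0,"grip":3}
  ]
}}

```text
time_s: 12.4
position: [0.5303, -0.255, -0.0292]
orientation: [-180.0, 0.0, 10.2]
ft_force: [-0.9, -0.6, 0.2]
finger_gap: 0.0031
```

```bash
python3 goto.py .5915 -.2437 .028 10.5;python3 snap.py e 320 245 385 310 310 150 400 240
```

```text
t 12.4 pos [ 0.5303 -0.255  -0.0292] rpy [-1.7999e+02  1.0000e-02  1.0240e+01] F [-0.89 -0.63  0.25] gap 0.0031 j [  5.  41.  24. 107. -25.  38. -36.]
tool shift mm [ 62.2  -0.2 -57.2] shift in TARGET frame [ 62.2   0.1 -57.2] rotvec [-0.0002  0.0002 -0.0045]
```

View pics/e.png

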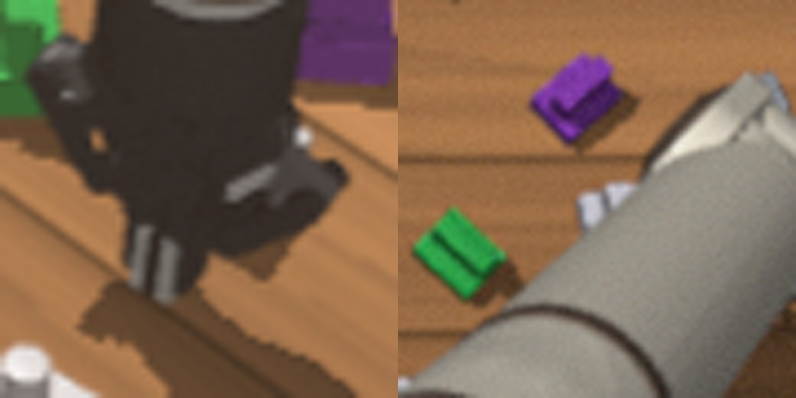

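Emit:
{"method": "servo_tool", "body": {
  "moves": [
    {"tx":0,"ty":0,"tz":1,"ax":0,"ay":0,"az":0,"grip":3},
    {"tx":0,"ty":0,"tz":1,"ax":0,"ay":0,"az":0,"grip":3},
    {"tx":0,"ty":0,"tz":0,"ax":0,"ay":0,"az":0,"grip":3}
  ]
}}

```text
time_s: 12.8
position: [0.5306, -0.2551, -0.0305]
orientation: [-180.0, -0.0, 10.2]
ft_force: [-1.4, 0.4, 4.0]
finger_gap: 0.0031
```

Emit:
{"method": "servo_tool", "body": {
  "moves": [
    {"tx":0,"ty":0,"tz":1,"ax":0,"ay":0,"az":0,"grip":3},
    {"tx":0,"ty":0,"tz":1,"ax":0,"ay":0,"az":0,"grip":3},
    {"tx":0,"ty":0,"tz":0,"ax":0,"ay":0,"az":0,"grip":3}
  ]
}}

```text
time_s: 13.1
position: [0.5306, -0.2551, -0.0306]
orientation: [-179.9, -0.1, 10.2]
ft_force: [-6.2, 3.6, 21.9]
finger_gap: 0.0033
```

Emit:
{"method": "servo_tool", "body": {
  "moves": [
    {"tx":0,"ty":0,"tz":-4,"ax":0,"ay":0,"az":0,"grip":3},
    {"tx":0,"ty":0,"tz":-30,"ax":0,"ay":0,"az":0,"grip":3},
    {"tx":0,"ty":0,"tz":-40,"ax":0,"ay":0,"az":0,"grip":30},
    {"tx":0,"ty":0,"tz":0,"ax":0,"ay":0,"az":0,"grip":40},
    {"tx":0,"ty":0,"tz":0,"ax":0,"ay":0,"az":0,"grip":40}
  ]
}}

```text
time_s: 13.6
position: [0.5315, -0.2553, 0.042]
orientation: [179.9, -0.1, 10.3]
ft_force: [0.2, -0.3, -0.1]
finger_gap: 0.0401
```

```bash
python3 - <<'E'
from h import *
import pickle
D=pickle.load(open('D.pkl','rb'))
d=D['side']
def fing(x,y,z,yaw,g):  # near edge tips, both fingers, inner faces
    c,s=np.cos(np.radians(yaw)),np.sin(np.radians(yaw));X=np.array([c,s,0]);Y=np.array([s,-c,0]);o=np.array([x,y,z])
    return proj(d,[o-.011*X+k*g/2*Y for k in(-1,1)]+[o-.011*X+k*(g/2+.008)*Y for k in(-1,1)]).round(1).tolist()
print('e',fing(.5303,-.255,.0013,10.2,.003))
print('a',fing(.5913,-.2442,.0857+.0305+.004,10.3,.050))
print('b',fing(.5914,-.244,.0285+.0305,10.3,.005))
E
python3 - <<'E'
import cv2
z=cv2.imread('pics/e_side.png')[270:305,330:365]
cv2.imwrite('pics/e2.png',cv2.resize(z,None,fx=16,fy=16,interpolation=cv2.INTER_NEAREST))
E
python3 goto.py .5915 -.2437 .028 10.5
```

```text
e [[343.1, 293.1], [344.2, 293.7], [340.2, 291.6], [347.2, 295.2]]
a [[352.2, 238.4], [371.6, 247.2], [349.2, 237.0], [374.8, 248.6]]
b [[357.8, 260.8], [359.7, 261.7], [354.9, 259.4], [362.7, 263.1]]
t 13.6 pos [ 0.5315 -0.2553  0.042 ] rpy [ 1.7994e+02 -1.3000e-01  1.0260e+01] F [ 0.21 -0.25 -0.14] gap 0.0401 j [  2.  35.  27. 106. -22.  45. -38.]
tool shift mm [61.1 -0.7 14.2] shift in TARGET frame [61.1 -0.5 14. ] rotvec [ 0.0011 -0.0023 -0.0042]
```

View pics/e2.png

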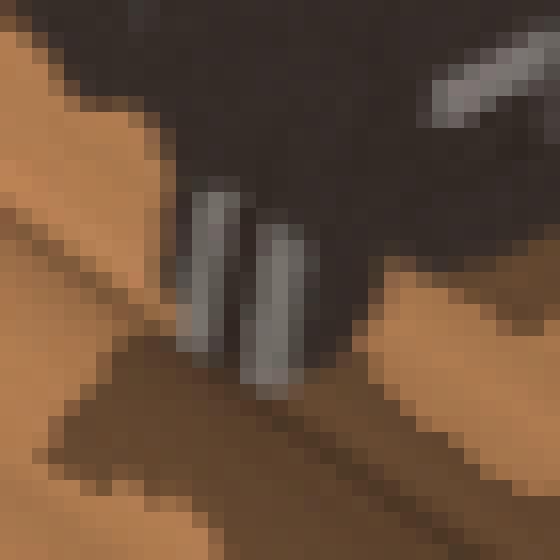

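The fingers touched bench at reported z = −0.0305, so the real tips are 30.5 mm above the reported TCP. The image also suggests about 4 mm of sideways offset. I'll correct both and regrasp.

Emit:
{"method": "servo_tool", "body": {
  "moves": [
    {"tx":29,"ty":-2.4,"tz":0,"ax":0,"ay":0,"az":-0.004,"grip":40},
    {"tx":29,"ty":-2.4,"tz":0,"ax":0,"ay":0,"az":0,"grip":40},
    {"tx":0,"ty":0,"tz":0,"ax":0,"ay":0,"az":0,"grip":40},
    {"tx":0,"ty":0,"tz":12,"ax":0,"ay":0,"az":0,"grip":40},
    {"tx":0,"ty":0,"tz":0,"ax":0,"ay":0,"az":0,"grip":40}
  ]
}}

```text
time_s: 14.1
position: [0.5833, -0.2395, 0.0258]
orientation: [-179.9, 0.3, 10.4]
ft_force: [-0.3, -0.8, -0.1]
finger_gap: 0.0399
```

```bash
python3 goto.py .5875 -.2403 -.002 10.5;python3 snap.py f 335 225 395 285 310 150 400 240
```

```text
t 14.1 pos [ 0.5833 -0.2395  0.0258] rpy [-179.87    0.3    10.43] F [-0.25 -0.77 -0.07] gap 0.0399 j [  1.  39.  26. 100. -23.  47. -42.]
tool shift mm [ 4.1  1.6 27.8] shift in TARGET frame [ 4.   1.6 27.8] rotvec [-0.0023  0.0053 -0.0012]
```

View pics/f.png

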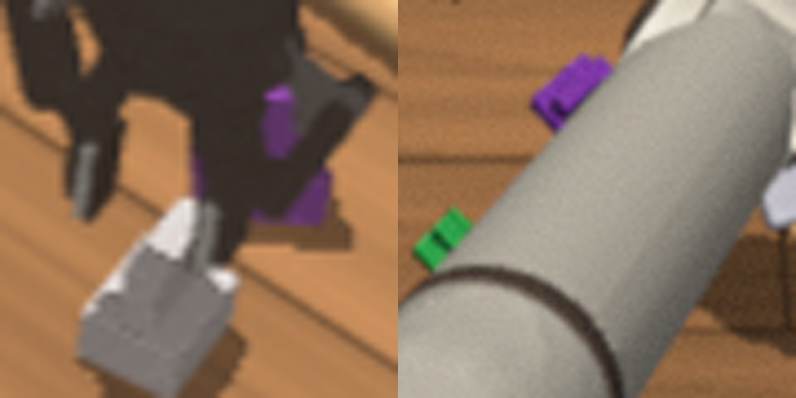

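The fingers now straddle the rib, with tips at (347,257) and (366,265). Lowering in steps.

Emit:
{"method": "servo_tool", "body": {
  "moves": [
    {"tx":0,"ty":0,"tz":8,"ax":0,"ay":0,"az":0,"grip":40},
    {"tx":0,"ty":0,"tz":8,"ax":0,"ay":0,"az":0,"grip":40},
    {"tx":0,"ty":0,"tz":5,"ax":0,"ay":0,"az":0,"grip":40},
    {"tx":0,"ty":0,"tz":3,"ax":0,"ay":0,"az":0,"grip":40},
    {"tx":0,"ty":0,"tz":0,"ax":0,"ay":0,"az":0,"grip":40}
  ]
}}

```text
time_s: 14.7
position: [0.5862, -0.2397, 0.0043]
orientation: [-180.0, 0.1, 10.5]
ft_force: [0.9, 0.1, 0.0]
finger_gap: 0.0402
```

```bash
python3 goto.py .5875 -.2403 -.002 10.5
```

```text
t 14.7 pos [ 0.5862 -0.2397  0.0043] rpy [-1.7997e+02  5.0000e-02  1.0480e+01] F [0.9  0.15 0.02] gap 0.0402 j [  1.  41.  26. 100. -24.  45. -41.]
tool shift mm [1.2 0.8 6.3] shift in TARGET frame [1.2 0.8 6.3] rotvec [-0.0005  0.001  -0.0004]
```

Emit:
{"method": "servo_tool", "body": {
  "moves": [
    {"tx":0,"ty":0,"tz":3,"ax":0,"ay":0,"az":0,"grip":40},
    {"tx":0,"ty":0,"tz":2,"ax":0,"ay":0,"az":0,"grip":40},
    {"tx":0,"ty":0,"tz":0,"ax":0,"ay":0,"az":0,"grip":24},
    {"tx":0,"ty":0,"tz":0,"ax":0,"ay":0,"az":0,"grip":18},
    {"tx":0,"ty":0,"tz":0,"ax":0,"ay":0,"az":0,"grip":14},
    {"tx":0,"ty":0,"tz":0,"ax":0,"ay":0,"az":0,"grip":5},
    {"tx":0,"ty":0,"tz":0,"ax":0,"ay":0,"az":0,"grip":5},
    {"tx":0,"ty":0,"tz":0,"ax":0,"ay":0,"az":0,"grip":5},
    {"tx":0,"ty":0,"tz":0,"ax":0,"ay":0,"az":0,"grip":5},
    {"tx":0,"ty":0,"tz":0,"ax":0,"ay":0,"az":0,"grip":5}
  ]
}}

```text
time_s: 15.7
position: [0.5872, -0.2415, 0.0008]
orientation: [179.9, -0.1, 10.4]
ft_force: [-0.7, -4.8, 5.1]
finger_gap: 0.0124
```

```bash
python3 goto.py .5875 -.2403 -.002 10.5;python3 snap.py g 335 225 395 285 310 150 400 240
```

```text
t 15.7 pos [ 0.5872 -0.2415  0.0008] rpy [ 1.7988e+02 -7.0000e-02  1.0430e+01] F [-0.73 -4.8   5.08] gap 0.0124 j [  2.  42.  25. 100. -24.  44. -41.]
tool shift mm [ 0.5 -1.1  2.8] shift in TARGET frame [ 0.5 -1.1  2.8] rotvec [ 0.0021 -0.0012 -0.0012]
```

View pics/g.png

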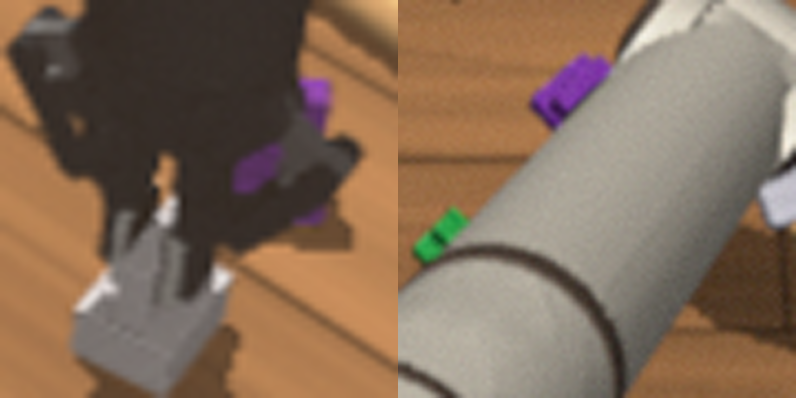

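Gripped: the gap stopped at 12.4 mm on the padded rib. Lifting, carrying to above the cradle and turning.

Emit:
{"method": "servo_tool", "body": {
  "moves": [
    {"tx":0,"ty":0,"tz":-10,"ax":0,"ay":0,"az":0,"grip":5},
    {"tx":0,"ty":0,"tz":-30,"ax":0,"ay":0,"az":0,"grip":5},
    {"tx":0,"ty":0,"tz":-40,"ax":0,"ay":0,"az":0,"grip":5},
    {"tx":0,"ty":0,"tz":-40,"ax":0,"ay":0,"az":0,"grip":5},
    {"tx":1,"ty":-20,"tz":0,"ax":0,"ay":0,"az":0,"grip":5},
    {"tx":1,"ty":-39.5,"tz":0,"ax":0,"ay":0,"az":0,"grip":5},
    {"tx":1,"ty":-39.5,"tz":0,"ax":0,"ay":0,"az":0,"grip":5},
    {"tx":1,"ty":-39.5,"tz":0,"ax":0,"ay":0,"az":0,"grip":5},
    {"tx":1,"ty":-39.5,"tz":0,"ax":0,"ay":0,"az":0,"grip":5},
    {"tx":1,"ty":-39.5,"tz":0,"ax":0,"ay":0,"az":0,"grip":5},
    {"tx":1,"ty":-39.5,"tz":0,"ax":0,"ay":0,"az":0,"grip":5},
    {"tx":1,"ty":-39.5,"tz":0,"ax":0,"ay":0,"az":0,"grip":5},
    {"tx":1,"ty":-39.5,"tz":0,"ax":0,"ay":0,"az":0,"grip":5},
    {"tx":1,"ty":-39.5,"tz":0,"ax":0,"ay":0,"az":0,"grip":5},
    {"tx":0.5,"ty":-19.5,"tz":0,"ax":0,"ay":0,"az":0.1,"grip":5},
    {"tx":0,"ty":0,"tz":0,"ax":0,"ay":0,"az":0.1,"grip":5},
    {"tx":0,"ty":0,"tz":0,"ax":0,"ay":0,"az":0.1,"grip":5},
    {"tx":0,"ty":0,"tz":0,"ax":0,"ay":0,"az":0.111,"grip":5},
    {"tx":0,"ty":0,"tz":0,"ax":0,"ay":0,"az":0,"grip":5},
    {"tx":0,"ty":0,"tz":0,"ax":0,"ay":0,"az":0,"grip":5}
  ]
}}

```text
time_s: 17.8
position: [0.5237, 0.1512, 0.1194]
orientation: [180.0, 0.1, -12.8]
ft_force: [0.2, 0.9, -3.7]
finger_gap: 0.0127
```

```bash
python3 goto.py .526 .149 .056 -13.1;python3 snap.py hh 190 90 320 240 190 130 290 260
```

```text
t 17.8 pos [0.5237 0.1512 0.1194] rpy [ 1.7997e+02  1.4000e-01 -1.2840e+01] F [ 0.17  0.88 -3.71] gap 0.0127 j [ -45.   25.   33.  110.  -17.   51. -107.]
tool shift mm [ 2.9  1.6 63.4] shift in TARGET frame [ 2.8  1.6 63.4] rotvec [0.0006 0.0024 0.0046]
```

View pics/hh.png

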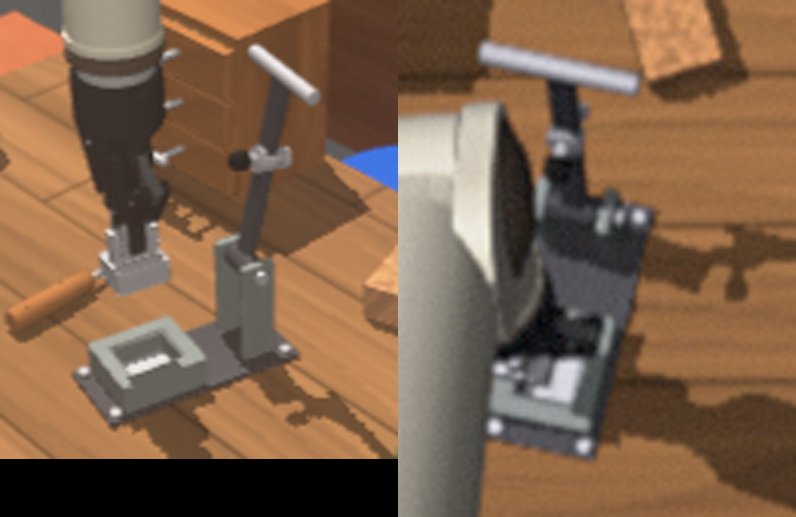

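The block is held level above the cradle, with 3.7 N of weight reading. I'll lower it to about 14 mm above the mouth and check the alignment by fitting.

Emit:
{"method": "servo_tool", "body": {
  "moves": [
    {"tx":2.8,"ty":1.6,"tz":25,"ax":0,"ay":0,"az":0.004,"grip":5},
    {"tx":0,"ty":0,"tz":25,"ax":0,"ay":0,"az":0,"grip":5},
    {"tx":0,"ty":0,"tz":19,"ax":0,"ay":0,"az":0,"grip":5},
    {"tx":0,"ty":0,"tz":0,"ax":0,"ay":0,"az":0,"grip":5},
    {"tx":0,"ty":0,"tz":0,"ax":0,"ay":0,"az":0,"grip":5},
    {"tx":0,"ty":0,"tz":0,"ax":0,"ay":0,"az":0,"grip":5}
  ]
}}

```text
time_s: 18.5
position: [0.5286, 0.1484, 0.0521]
orientation: [-179.9, -0.1, -13.3]
ft_force: [-0.5, -0.8, -3.4]
finger_gap: 0.0126
```

```bash
python3 goto.py .526 .149 .05 -13.1;python3 snap.py k 205 165 265 240 200 180 260 260
```

```text
t 18.5 pos [0.5286 0.1484 0.0521] rpy [-1.7993e+02 -9.0000e-02 -1.3290e+01] F [-0.52 -0.75 -3.42] gap 0.0126 j [ -42.   31.   30.  112.  -22.   43. -103.]
tool shift mm [-2.7  0.   2.1] shift in TARGET frame [-2.7  0.   2.1] rotvec [-0.0012 -0.0016 -0.0033]
```

View pics/k.png

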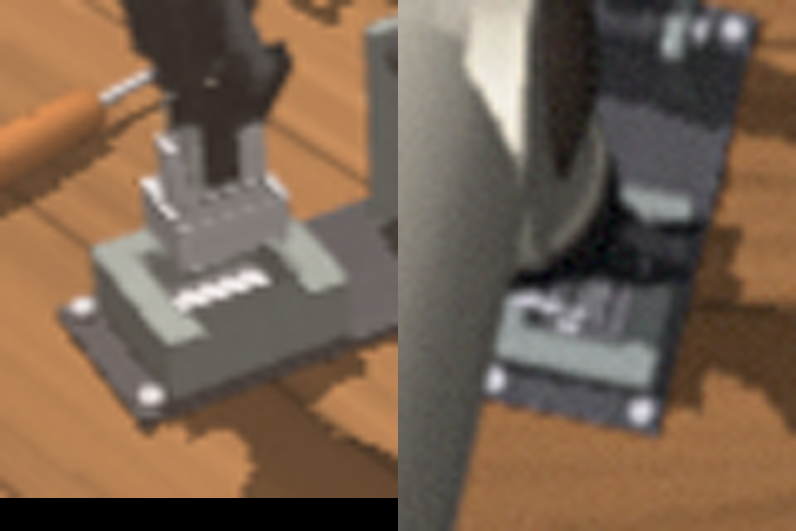

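```bash
cat > ov.py <<'E'
from h import *
import pickle,sys
D=pickle.load(open('D.pkl','rb'));d=D['side']
f,x,y,z,yaw,out=sys.argv[1],*map(float,sys.argv[2:6]),sys.argv[6]
i=cv2.imread(f);x0,y0,w,h,k=212,175,50,52,11
Z=cv2.resize(i[y0:y0+h,x0:x0+w],None,fx=k,fy=k,interpolation=cv2.INTER_CUBIC)
def L(P,c):
    u=((proj(d,tf(np.array(P),x,y,np.radians(yaw)))-[x0,y0]+.5)*k).astype(int)
    cv2.polylines(Z,[u.reshape(-1,1,2)],True,c,1)
def rect(sx,sy,z,c):L([[-sx/2,-sy/2,z],[sx/2,-sy/2,z],[sx/2,sy/2,z],[-sx/2,sy/2,z]],c)
rect(.05,.04,z,(0,0,255));rect(.05,.04,z+.024,(0,255,255));rect(.044,.014,z+.054,(255,255,0))
x,y,yaw=.5292,.1468,-13.2
rect(.086,.076,.036,(0,255,0));rect(.058,.048,.036,(0,255,0))
cv2.imwrite(out,Z)
E
python3 ov.py pics/k_side.png .5292 .1468 .0513 -13.2 pics/k2.png
```

```text
(no output)
```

View pics/k2.png

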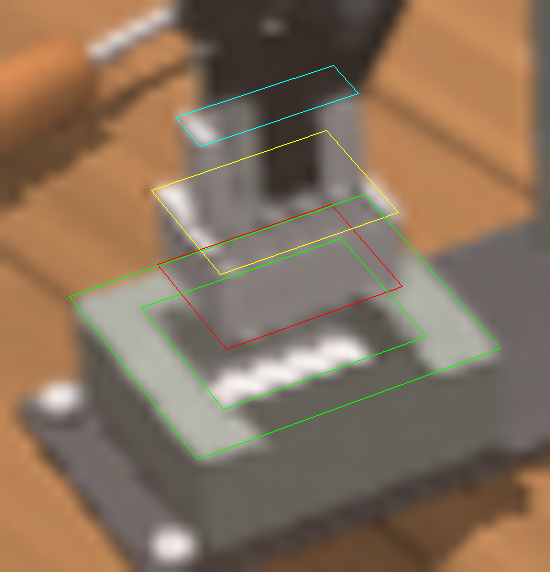

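The overlay fits within about 0.5 px, roughly 1 mm, inside the chamfer's catch. Lowering slowly while watching the force.

Emit:
{"method": "servo_tool", "body": {
  "moves": [
    {"tx":-0.6,"ty":-0.4,"tz":6,"ax":0,"ay":0,"az":0,"grip":5},
    {"tx":0,"ty":0,"tz":6,"ax":0,"ay":0,"az":0,"grip":5},
    {"tx":0,"ty":0,"tz":2,"ax":0,"ay":0,"az":0,"grip":5},
    {"tx":0,"ty":0,"tz":0,"ax":0,"ay":0,"az":0,"grip":5},
    {"tx":0,"ty":0,"tz":0,"ax":0,"ay":0,"az":0,"grip":5}
  ]
}}

```text
time_s: 19.1
position: [0.5268, 0.1488, 0.0368]
orientation: [180.0, 0.0, -13.3]
ft_force: [0.4, 0.9, -2.9]
finger_gap: 0.0126
```

Emit:
{"method": "servo_tool", "body": {
  "moves": [
    {"tx":0,"ty":0,"tz":2,"ax":0,"ay":0,"az":0,"grip":5},
    {"tx":0,"ty":0,"tz":1,"ax":0,"ay":0,"az":0,"grip":5},
    {"tx":0,"ty":0,"tz":0,"ax":0,"ay":0,"az":0,"grip":5}
  ]
}}

```text
time_s: 19.4
position: [0.5272, 0.1486, 0.0363]
orientation: [-179.9, 0.0, -13.3]
ft_force: [-8.6, -2.0, 22.3]
finger_gap: 0.0128
```

Emit:
{"method": "servo_tool", "body": {
  "moves": [
    {"tx":0,"ty":0,"tz":-2,"ax":0,"ay":0,"az":0,"grip":5},
    {"tx":0,"ty":0,"tz":-2,"ax":0,"ay":0,"az":0,"grip":5},
    {"tx":0,"ty":0,"tz":0,"ax":0,"ay":0,"az":0,"grip":5}
  ]
}}

```text
time_s: 19.7
position: [0.5273, 0.1488, 0.038]
orientation: [-180.0, -0.0, -13.3]
ft_force: [-0.3, 0.1, -3.4]
finger_gap: 0.0127
```

```bash
python3 goto.py .526 .149 .05 -13.1;python3 snap.py m 205 165 265 240 200 180 260 260; python3 ov.py pics/m_side.png .5292 .1468 .037 -13.2 pics/m2.png
```

```text
t 19.7 pos [0.5273 0.1488 0.038 ] rpy [-1.80e+02 -4.00e-02 -1.33e+01] F [-0.25  0.15 -3.41] gap 0.0127 j [ -41.   32.   29.  112.  -22.   42. -102.]
tool shift mm [ -1.4   0.1 -12. ] shift in TARGET frame [ -1.4   0.1 -12. ] rotvec [-0.0001 -0.0006 -0.0034]
```

View pics/m2.png

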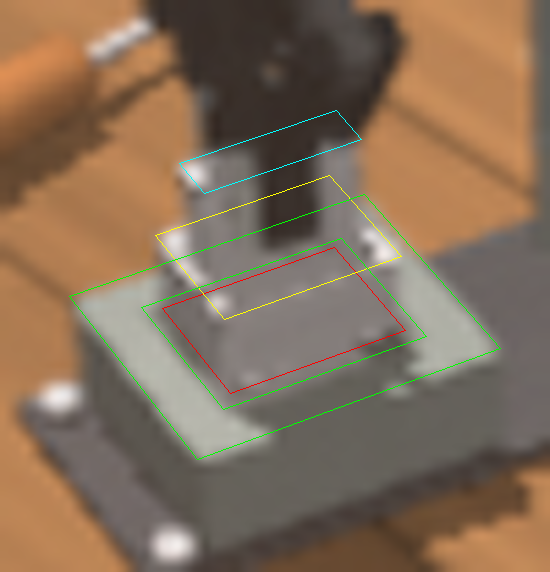

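View pics/m.png

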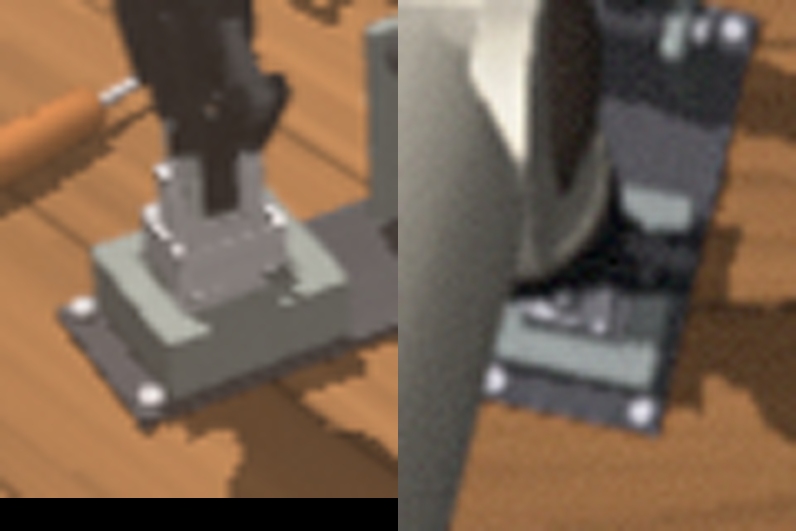

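```bash
cat > edge.py <<'E'
from h import *
import pickle
from scipy.ndimage import map_coordinates
D=pickle.load(open('D.pkl','rb'));d=D['side']
def prof(img,A,B,n=60,r=4,ch=None):
    g=img.astype(float).mean(2) if ch is None else img[...,ch].astype(float)
    a,b=proj(d,[A,B]);t=(b-a)/np.linalg.norm(b-a);nn=np.array([-t[1],t[0]])
    s=np.linspace(.12,.88,n);o=np.arange(-r,r+.01,.25)
    P=a+(b-a)*s[:,None]
    uv=P[:,None,:]+o[None,:,None]*nn
    v=map_coordinates(g,[uv[...,1],uv[...,0]],order=1).mean(0)
    return o,v,nn
def run(f,x,y,z,yaw,r=4):
    i=cv2.imread(f);c=lambda X,Y,Z:tf(np.array([[X,Y,Z]]),x,y,np.radians(yaw))[0]
    E={'bot -y':(c(-.025,-.02,z),c(.025,-.02,z)),'bot -x':(c(-.025,.02,z),c(-.025,-.02,z)),
       'vert -x+y':(c(-.025,.02,z),c(-.025,.02,z+.024)),'vert +x-y':(c(.025,-.02,z),c(.025,-.02,z+.024)),'vert -x-y':(c(-.025,-.02,z),c(-.025,-.02,z+.024)),
       'top -y':(c(-.025,-.02,z+.024),c(.025,-.02,z+.024)),'top -x':(c(-.025,.02,z+.024),c(-.025,-.02,z+.024))}
    for k,(A,B) in E.items():
        o,v,n=prof(i,A,B,r=r);print(k,'n',n.round(2),'vals',v[::2].round(0).astype(int).tolist())
if __name__=='__main__':
    run('pics/k_side.png',.5292,.1468,.0513,-13.2)
    i=cv2.imread('pics/side0.png');c=lambda X,Y,Z=.036:tf(np.array([[X,Y,Z]]),.5292,.1468,np.radians(-13.2))[0]
    print('cradle')
    for k,A,B in(('out-y',c(-.043,-.038),c(.043,-.038)),('out-x',c(-.043,.038),c(-.043,-.038)),('out+x',c(.043,.038),c(.043,-.038)),('out+y',c(-.043,.038),c(.043,.038)),
       ('in-y',c(-.029,-.024),c(.029,-.024)),('in-x',c(-.029,.024),c(-.029,-.024)),('in+x',c(.029,.024),c(.029,-.024)),('in+y',c(-.029,.024),c(.029,.024))):
        o,v,n=prof(i,A,B);print(k,'n',n.round(2),v[::2].round(0).astype(int).tolist())
E
python3 edge.py
```

```text
bot -y n [0.34 0.94] vals [126, 125, 125, 126, 126, 126, 125, 119, 109, 103, 106, 116, 132, 155, 179, 190, 189]
bot -x n [-0.78  0.63] vals [133, 125, 119, 117, 115, 114, 117, 121, 126, 127, 125, 123, 123, 126, 134, 146, 161]
vert -x+y n [ 1.   -0.09] vals [124, 124, 125, 125, 125, 126, 127, 127, 125, 123, 127, 134, 148, 162, 165, 164, 157]
vert +x-y n [ 1.   -0.05] vals [126, 127, 128, 128, 127, 127, 127, 131, 135, 139, 144, 142, 141, 135, 129, 124, 120]
vert -x-y n [ 1.   -0.08] vals [121, 117, 113, 109, 107, 106, 106, 111, 119, 123, 126, 128, 129, 128, 126, 124, 122]
top -y n [0.33 0.94] vals [120, 125, 122, 122, 124, 125, 126, 129, 133, 132, 129, 127, 126, 125, 125, 125, 125]
top -x n [-0.77  0.64] vals [123, 123, 125, 133, 149, 169, 182, 176, 149, 122, 114, 114, 116, 119, 124, 131, 136]
cradle
out-y n [0.34 0.94] [190, 189, 185, 180, 177, 176, 175, 171, 160, 138, 114, 100, 97, 97, 97, 97, 97]
out-x n [-0.79  0.62] [167, 173, 175, 175, 175, 175, 171, 159, 139, 114, 96, 89, 90, 92, 94, 96, 99]
out+x n [-0.75  0.66] [119, 118, 117, 117, 117, 118, 121, 130, 143, 157, 167, 170, 171, 171, 171, 169, 164]
out+y n [0.33 0.94] [130, 130, 130, 130, 130, 130, 131, 134, 141, 153, 165, 171, 172, 170, 166, 156, 143]
in-y n [0.34 0.94] [109, 120, 137, 161, 184, 195, 196, 197, 196, 189, 182, 178, 177, 175, 170, 155, 131]
in-x n [-0.78  0.63] [115, 117, 118, 120, 120, 121, 126, 137, 150, 164, 173, 176, 176, 176, 176, 172, 162]
in+x n [-0.76  0.65] [151, 162, 168, 170, 171, 171, 170, 166, 159, 148, 135, 119, 102, 91, 89, 90, 94]
in+y n [0.33 0.94] [131, 135, 144, 156, 167, 172, 172, 169, 163, 150, 135, 123, 114, 104, 98, 96, 97]
```

```bash
python3 - <<'E'
from h import *
import pickle
d=pickle.load(open('D.pkl','rb'))['side']
c=lambda X,Y,Z=.036:tf(np.array([[X,Y,Z]]),.5292,.1468,np.radians(-13.2))[0]
o,x,y,z=proj(d,[c(0,0),c(.01,0),c(0,-.01),c(0,0,.046)])
print('per 10mm X',x-o,'-Y',y-o,'Z',z-o,'n_y comps',(y-o)@[.34,.94],(z-o)@[.34,.94],'n_x',(x-o)@[-.78,.63],(z-o)@[-.78,.63])
E
python3 - <<'E'
import sys;sys.path.insert(0,'.')
import os;os.chdir('.')
from edge import run
run('pics/m_side.png',.5292,.1468,.0372,-13.2)
E
```

```text
per 10mm X [ 3.14613488 -1.11839403] -Y [1.58788333 1.90602445] Z [-0.20429132 -2.7564206 ] n_y comps 2.331543310198484 -2.660494415169388 n_x -3.15857344555516 -1.5771977517337814
bot -y n [0.34 0.94] vals [126, 125, 125, 126, 126, 127, 128, 127, 122, 118, 115, 110, 103, 98, 96, 96, 98]
bot -x n [-0.78  0.63] vals [141, 134, 125, 118, 116, 114, 112, 110, 109, 113, 126, 145, 163, 174, 177, 177, 178]
vert -x+y n [ 1.   -0.09] vals [144, 145, 146, 145, 145, 145, 145, 139, 134, 133, 137, 149, 159, 165, 162, 148, 136]
vert +x-y n [ 1.   -0.05] vals [127, 128, 129, 128, 128, 129, 134, 146, 157, 165, 170, 169, 167, 162, 156, 149, 141]
vert -x-y n [ 1.   -0.08] vals [136, 128, 120, 117, 115, 113, 114, 120, 124, 126, 129, 130, 130, 129, 128, 126, 126]
top -y n [0.33 0.94] vals [117, 124, 127, 128, 126, 126, 129, 133, 134, 132, 129, 127, 127, 126, 125, 125, 126]
top -x n [-0.77  0.63] vals [125, 125, 126, 130, 138, 151, 168, 179, 171, 142, 118, 114, 118, 124, 129, 133, 138]
```

Emit:
{"method": "servo_tool", "body": {
  "moves": [
    {"tx":0,"ty":2,"tz":0,"ax":0,"ay":0,"az":0,"grip":5},
    {"tx":0,"ty":0,"tz":1.5,"ax":0,"ay":0,"az":0,"grip":5},
    {"tx":0,"ty":0,"tz":1,"ax":0,"ay":0,"az":0,"grip":5},
    {"tx":0,"ty":0,"tz":0,"ax":0,"ay":0,"az":0,"grip":5},
    {"tx":0,"ty":0,"tz":0,"ax":0,"ay":0,"az":0,"grip":5}
  ]
}}

```text
time_s: 20.3
position: [0.5265, 0.1468, 0.0354]
orientation: [180.0, 0.0, -13.3]
ft_force: [0.5, 0.6, -3.8]
finger_gap: 0.0127
```

Run:
```python
from rig import readout
import numpy as np
s=readout.state();print(s['position'],s['orientation'],s['ft_force'],s['torque'])
```

```text
[0.52648189 0.14679391 0.03535305] [ 1.79992651e+02  1.28688403e-02 -1.33026342e+01] [ 0.50947631  0.57814451 -3.82001926] [-0.00723151 -0.02750697 -0.01172277]
```

Emit:
{"method": "servo_tool", "body": {
  "moves": [
    {"tx":0,"ty":0,"tz":1,"ax":0,"ay":0,"az":0,"grip":5},
    {"tx":0,"ty":0,"tz":0,"ax":0,"ay":0,"az":0,"grip":5}
  ]
}}

```text
time_s: 20.5
position: [0.5265, 0.1468, 0.0344]
orientation: [180.0, 0.0, -13.3]
ft_force: [-0.0, 0.3, -3.0]
finger_gap: 0.0131
```

Emit:
{"method": "servo_tool", "body": {
  "moves": [
    {"tx":0,"ty":0,"tz":1,"ax":0,"ay":0,"az":0,"grip":5},
    {"tx":0,"ty":0,"tz":0,"ax":0,"ay":0,"az":0,"grip":5}
  ]
}}

```text
time_s: 20.7
position: [0.5265, 0.1468, 0.0334]
orientation: [180.0, 0.0, -13.3]
ft_force: [0.1, -0.5, -4.5]
finger_gap: 0.0129
```

Emit:
{"method": "servo_tool", "body": {
  "moves": [
    {"tx":0,"ty":0,"tz":1,"ax":0,"ay":0,"az":0,"grip":5},
    {"tx":0,"ty":0,"tz":0,"ax":0,"ay":0,"az":0,"grip":5}
  ]
}}

```text
time_s: 20.9
position: [0.5265, 0.1468, 0.0324]
orientation: [180.0, 0.0, -13.3]
ft_force: [-0.1, 0.4, -3.4]
finger_gap: 0.0131
```

It's entering the pocket freely. Continuing.

Emit:
{"method": "servo_tool", "body": {
  "moves": [
    {"tx":0,"ty":0,"tz":1.5,"ax":0,"ay":0,"az":0,"grip":5},
    {"tx":0,"ty":0,"tz":0,"ax":0,"ay":0,"az":0,"grip":5}
  ]
}}

```text
time_s: 21.1
position: [0.5264, 0.1468, 0.0308]
orientation: [180.0, 0.0, -13.3]
ft_force: [-0.2, 0.0, -4.2]
finger_gap: 0.0128
```

Emit:
{"method": "servo_tool", "body": {
  "moves": [
    {"tx":0,"ty":0,"tz":1.5,"ax":0,"ay":0,"az":0,"grip":5},
    {"tx":0,"ty":0,"tz":0,"ax":0,"ay":0,"az":0,"grip":5}
  ]
}}

```text
time_s: 21.3
position: [0.5264, 0.1468, 0.0293]
orientation: [180.0, 0.0, -13.3]
ft_force: [-0.5, 0.2, -3.8]
finger_gap: 0.0128
```

Emit:
{"method": "servo_tool", "body": {
  "moves": [
    {"tx":0,"ty":0,"tz":1.5,"ax":0,"ay":0,"az":0,"grip":5},
    {"tx":0,"ty":0,"tz":0,"ax":0,"ay":0,"az":0,"grip":5}
  ]
}}

```text
time_s: 21.5
position: [0.5264, 0.1468, 0.0278]
orientation: [180.0, 0.0, -13.3]
ft_force: [0.2, 0.4, -3.2]
finger_gap: 0.0129
```

Emit:
{"method": "servo_tool", "body": {
  "moves": [
    {"tx":0,"ty":0,"tz":1.5,"ax":0,"ay":0,"az":0,"grip":5},
    {"tx":0,"ty":0,"tz":0,"ax":0,"ay":0,"az":0,"grip":5}
  ]
}}

```text
time_s: 21.7
position: [0.5264, 0.1468, 0.0263]
orientation: [180.0, 0.0, -13.3]
ft_force: [-0.5, 0.6, -4.4]
finger_gap: 0.0129
```

Emit:
{"method": "servo_tool", "body": {
  "moves": [
    {"tx":0,"ty":0,"tz":2,"ax":0,"ay":0,"az":0,"grip":5},
    {"tx":0,"ty":0,"tz":2,"ax":0,"ay":0,"az":0,"grip":5},
    {"tx":0,"ty":0,"tz":2,"ax":0,"ay":0,"az":0,"grip":5},
    {"tx":0,"ty":0,"tz":1.5,"ax":0,"ay":0,"az":0,"grip":5},
    {"tx":0,"ty":0,"tz":0,"ax":0,"ay":0,"az":0,"grip":5}
  ]
}}

```text
time_s: 22.2
position: [0.5263, 0.1467, 0.0187]
orientation: [180.0, 0.0, -13.3]
ft_force: [-0.7, -0.6, -4.0]
finger_gap: 0.013
```

Emit:
{"method": "servo_tool", "body": {
  "moves": [
    {"tx":0,"ty":0,"tz":0.7,"ax":0,"ay":0,"az":0,"grip":5},
    {"tx":0,"ty":0,"tz":0,"ax":0,"ay":0,"az":0,"grip":5}
  ]
}}

```text
time_s: 22.4
position: [0.5266, 0.1468, 0.0183]
orientation: [-180.0, 0.0, -13.3]
ft_force: [0.6, -0.6, -4.3]
finger_gap: 0.013
```

Emit:
{"method": "servo_tool", "body": {
  "moves": [
    {"tx":0,"ty":0,"tz":0.7,"ax":0,"ay":0,"az":0,"grip":5},
    {"tx":0,"ty":0,"tz":0,"ax":0,"ay":0,"az":0,"grip":5}
  ]
}}

```text
time_s: 22.6
position: [0.5266, 0.1469, 0.0176]
orientation: [-180.0, 0.0, -13.3]
ft_force: [0.1, 0.1, -4.1]
finger_gap: 0.0127
```

Emit:
{"method": "servo_tool", "body": {
  "moves": [
    {"tx":0,"ty":0,"tz":0.5,"ax":0,"ay":0,"az":0,"grip":5},
    {"tx":0,"ty":0,"tz":0,"ax":0,"ay":0,"az":0,"grip":5}
  ]
}}

```text
time_s: 22.8
position: [0.5266, 0.1468, 0.0171]
orientation: [-180.0, 0.0, -13.3]
ft_force: [-0.5, -0.1, -4.1]
finger_gap: 0.0129
```

Emit:
{"method": "servo_tool", "body": {
  "moves": [
    {"tx":0,"ty":0,"tz":0.5,"ax":0,"ay":0,"az":0,"grip":5},
    {"tx":0,"ty":0,"tz":0,"ax":0,"ay":0,"az":0,"grip":5}
  ]
}}

```text
time_s: 23.0
position: [0.5266, 0.1468, 0.0168]
orientation: [-180.0, 0.0, -13.3]
ft_force: [-0.5, -0.4, -1.2]
finger_gap: 0.0128
```

Touchdown at the expected height, with the force easing to −1.2 N. Releasing and rising.

Emit:
{"method": "servo_tool", "body": {
  "moves": [
    {"tx":0,"ty":0,"tz":0,"ax":0,"ay":0,"az":0,"grip":20},
    {"tx":0,"ty":0,"tz":0,"ax":0,"ay":0,"az":0,"grip":28},
    {"tx":0,"ty":0,"tz":0,"ax":0,"ay":0,"az":0,"grip":34},
    {"tx":0,"ty":0,"tz":0,"ax":0,"ay":0,"az":0,"grip":34},
    {"tx":0,"ty":0,"tz":-10,"ax":0,"ay":0,"az":0,"grip":34},
    {"tx":0,"ty":0,"tz":-30,"ax":0,"ay":0,"az":0,"grip":34},
    {"tx":-30,"ty":0,"tz":-30,"ax":0,"ay":0,"az":0,"grip":34},
    {"tx":-30,"ty":0,"tz":-30,"ax":0,"ay":0,"az":0,"grip":34},
    {"tx":0,"ty":0,"tz":0,"ax":0,"ay":0,"az":0,"grip":34}
  ]
}}

```text
time_s: 23.9
position: [0.467, 0.1628, 0.1201]
orientation: [-179.7, -0.0, -13.2]
ft_force: [0.7, -0.1, -0.3]
finger_gap: 0.0337
```

```bash
python3 goto.py .526 .149 .05 -13.1;python3 snap.py p 190 90 320 240 190 130 290 260
```

```text
t 23.9 pos [0.467  0.1628 0.1201] rpy [-1.7972e+02 -5.0000e-02 -1.3170e+01] F [ 0.69 -0.12 -0.35] gap 0.0337 j [ -51.   19.   34.  117.  -15.   48. -111.]
tool shift mm [60.5  0.3 70.1] shift in TARGET frame [60.6  0.1 70.1] rotvec [-0.0049 -0.0009 -0.0013]
```

View pics/p.png

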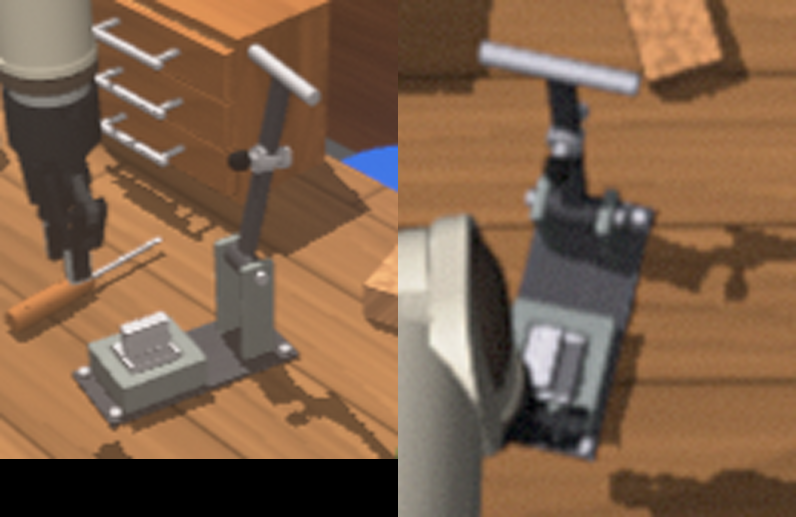

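The block is standing upright and seated in the pocket, with the rib visible at side ≈(238,200). Now to the clamp bar: rise and turn the jaws along the press's x.

Emit:
{"method": "servo_tool", "body": {
  "moves": [
    {"tx":0,"ty":0,"tz":-36,"ax":0,"ay":0,"az":-0.143,"grip":50},
    {"tx":0,"ty":0,"tz":-36,"ax":0,"ay":0,"az":-0.143,"grip":50},
    {"tx":0,"ty":0,"tz":-36,"ax":0,"ay":0,"az":-0.143,"grip":50},
    {"tx":0,"ty":0,"tz":-36,"ax":0,"ay":0,"az":-0.143,"grip":50},
    {"tx":0,"ty":0,"tz":-36,"ax":0,"ay":0,"az":-0.143,"grip":50},
    {"tx":0,"ty":0,"tz":-35,"ax":0,"ay":0,"az":-0.143,"grip":50},
    {"tx":0,"ty":0,"tz":0,"ax":0,"ay":0,"az":-0.143,"grip":50},
    {"tx":0,"ty":0,"tz":0,"ax":0,"ay":0,"az":-0.143,"grip":50},
    {"tx":0,"ty":0,"tz":0,"ax":0,"ay":0,"az":-0.143,"grip":50},
    {"tx":0,"ty":0,"tz":0,"ax":0,"ay":0,"az":-0.143,"grip":50},
    {"tx":0,"ty":0,"tz":0,"ax":0,"ay":0,"az":-0.141,"grip":50},
    {"tx":0,"ty":0,"tz":0,"ax":0,"ay":0,"az":0,"grip":50},
    {"tx":0,"ty":0,"tz":0,"ax":0,"ay":0,"az":0,"grip":50}
  ]
}}

```text
time_s: 25.3
position: [0.4685, 0.1601, 0.331]
orientation: [-180.0, 0.1, 76.4]
ft_force: [-0.2, 0.3, -0.9]
finger_gap: 0.0502
```

```bash
python3 goto.py .663 .084 .33 76.7
```

```text
t 25.3 pos [0.4685 0.1601 0.331 ] rpy [-1.7997e+02  6.0000e-02  7.6430e+01] F [-0.15  0.3  -0.86] gap 0.0502 j [-48.   5.  28. 102.  -2.  74. -33.]
tool shift mm [-28.3 206.9   0.9] shift in TARGET frame [-29.3 206.7   1. ] rotvec [-0.0005  0.0011 -0.0047]
```

Emit:
{"method": "servo_tool", "body": {
  "moves": [
    {"tx":-4.7,"ty":34.5,"tz":0,"ax":0,"ay":0,"az":-0.005,"grip":50},
    {"tx":-4.7,"ty":34.5,"tz":0,"ax":0,"ay":0,"az":0,"grip":50},
    {"tx":-4.7,"ty":34.5,"tz":0,"ax":0,"ay":0,"az":0,"grip":50},
    {"tx":-4.7,"ty":34.5,"tz":0,"ax":0,"ay":0,"az":0,"grip":50},
    {"tx":-4.7,"ty":34.5,"tz":0,"ax":0,"ay":0,"az":0,"grip":50},
    {"tx":-4.7,"ty":34.5,"tz":0,"ax":0,"ay":0,"az":0,"grip":50},
    {"tx":0,"ty":0,"tz":20,"ax":0,"ay":0,"az":0,"grip":50},
    {"tx":0,"ty":0,"tz":0,"ax":0,"ay":0,"az":0,"grip":50},
    {"tx":0,"ty":0,"tz":0,"ax":0,"ay":0,"az":0,"grip":50}
  ]
}}

```text
time_s: 26.2
position: [0.6629, 0.0866, 0.3108]
orientation: [-179.9, 0.0, 76.9]
ft_force: [0.5, 0.0, 0.2]
finger_gap: 0.0502
```

```bash
python3 goto.py .663 .084 .231 76.7;python3 snap.py q 220 40 330 200 190 90 290 220
```

```text
t 26.2 pos [0.6629 0.0866 0.3108] rpy [-1.7988e+02  4.0000e-02  7.6910e+01] F [0.54 0.04 0.24] gap 0.0502 j [-31.  27.  32.  79. -14.  78. -12.]
tool shift mm [-2.5  0.9 79.8] shift in TARGET frame [-2.5  0.7 79.8] rotvec [-0.0021  0.0008  0.0036]
```

View pics/q.png

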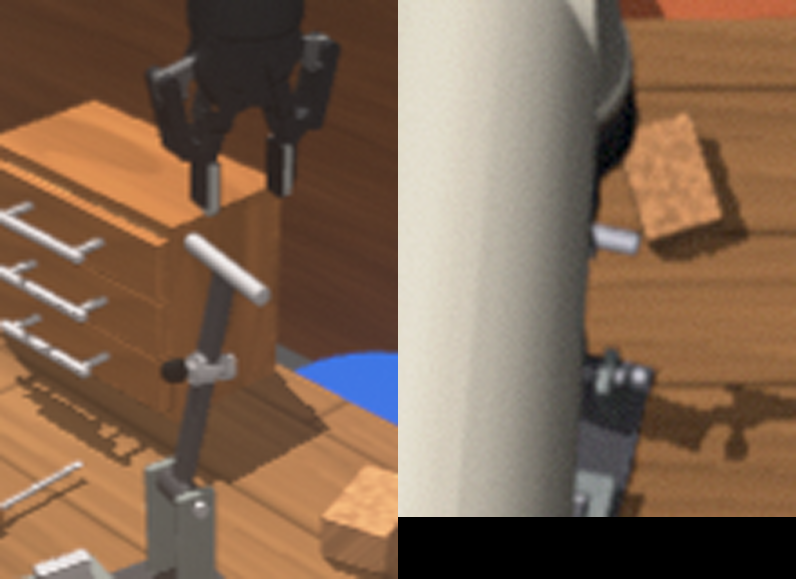

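The gripper is above the −Y half of the bar, which lies between the fingers' line. Lowering in stages.

Emit:
{"method": "servo_tool", "body": {
  "moves": [
    {"tx":-1,"ty":0,"tz":20,"ax":0,"ay":0,"az":0,"grip":50},
    {"tx":-1,"ty":0,"tz":15,"ax":0,"ay":0,"az":0,"grip":50},
    {"tx":0,"ty":0,"tz":10,"ax":0,"ay":0,"az":0,"grip":50},
    {"tx":0,"ty":0,"tz":0,"ax":0,"ay":0,"az":0,"grip":50},
    {"tx":0,"ty":0,"tz":0,"ax":0,"ay":0,"az":0,"grip":50}
  ]
}}

```text
time_s: 26.8
position: [0.663, 0.0847, 0.2669]
orientation: [180.0, -0.0, 77.0]
ft_force: [-0.4, 0.4, 0.4]
finger_gap: 0.05
```

```bash
python3 goto.py .663 .084 .231 76.7;python3 snap.py r 240 70 310 160 190 90 290 220
```

```text
t 26.8 pos [0.663  0.0847 0.2669] rpy [ 1.800e+02 -1.000e-02  7.701e+01] F [-0.39  0.45  0.36] gap 0.05 j [-31.  28.  32.  83. -15.  73. -11.]
tool shift mm [-0.7  0.1 35.9] shift in TARGET frame [-0.7  0.1 35.9] rotvec [ 0.     -0.0001  0.0054]
```

View pics/r.png

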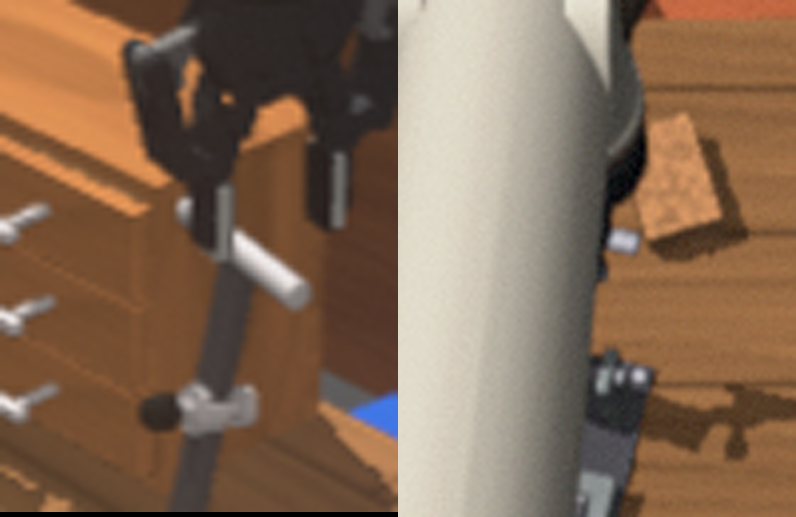

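Emit:
{"method": "servo_tool", "body": {
  "moves": [
    {"tx":0,"ty":0,"tz":12,"ax":0,"ay":0,"az":0,"grip":50},
    {"tx":0,"ty":0,"tz":12,"ax":0,"ay":0,"az":0,"grip":50},
    {"tx":0,"ty":0,"tz":10,"ax":0,"ay":0,"az":0,"grip":50},
    {"tx":0,"ty":0,"tz":0,"ax":0,"ay":0,"az":0,"grip":50},
    {"tx":0,"ty":0,"tz":0,"ax":0,"ay":0,"az":0,"grip":50}
  ]
}}

```text
time_s: 27.4
position: [0.6627, 0.0844, 0.2319]
orientation: [-179.9, 0.0, 77.0]
ft_force: [1.2, 0.1, 0.9]
finger_gap: 0.0497
```

```bash
python3 goto.py .663 .084 .231 76.7;python3 snap.py s 240 70 310 160 190 90 290 220
```

```text
t 27.4 pos [0.6627 0.0844 0.2319] rpy [-1.7994e+02  4.0000e-02  7.6990e+01] F [1.21 0.13 0.91] gap 0.0497 j [-31.  30.  31.  85. -16.  69. -10.]
tool shift mm [-0.3  0.4  0.9] shift in TARGET frame [-0.3  0.4  0.9] rotvec [-0.0011  0.0007  0.0051]
```

View pics/s.png

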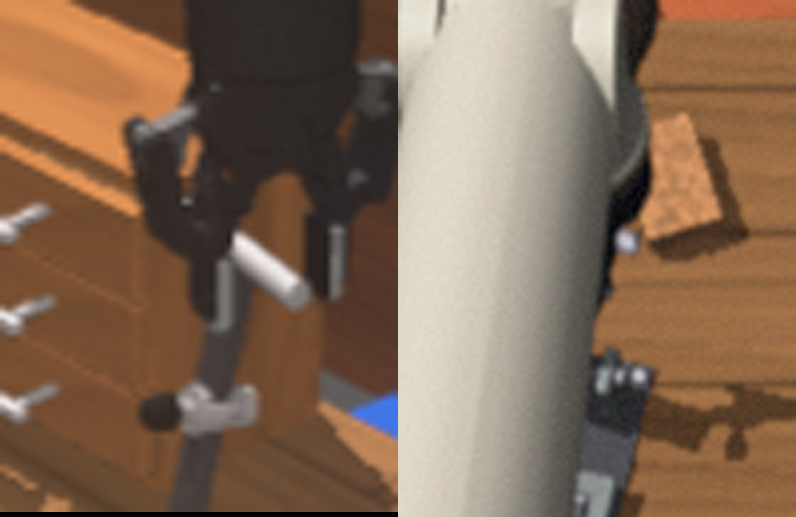

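The bar is between the fingers. Closing on it.

Emit:
{"method": "servo_tool", "body": {
  "moves": [
    {"tx":0,"ty":0,"tz":0,"ax":0,"ay":0,"az":0,"grip":30},
    {"tx":0,"ty":0,"tz":0,"ax":0,"ay":0,"az":0,"grip":22},
    {"tx":0,"ty":0,"tz":0,"ax":0,"ay":0,"az":0,"grip":17},
    {"tx":0,"ty":0,"tz":0,"ax":0,"ay":0,"az":0,"grip":13},
    {"tx":0,"ty":0,"tz":0,"ax":0,"ay":0,"az":0,"grip":6},
    {"tx":0,"ty":0,"tz":0,"ax":0,"ay":0,"az":0,"grip":6},
    {"tx":0,"ty":0,"tz":0,"ax":0,"ay":0,"az":0,"grip":6}
  ]
}}

```text
time_s: 28.2
position: [0.6648, 0.0841, 0.2338]
orientation: [179.8, -0.0, 77.0]
ft_force: [5.2, -1.2, 2.2]
finger_gap: 0.0118
```

```bash
python3 goto.py .663 .084 .231 76.7
```

```text
t 28.2 pos [0.6648 0.0841 0.2338] rpy [ 1.7978e+02 -5.0000e-02  7.6980e+01] F [ 5.19 -1.16  2.24] gap 0.0118 j [-31.  30.  31.  85. -16.  69. -10.]
tool shift mm [-0.5 -1.7  2.8] shift in TARGET frame [-0.5 -1.7  2.8] rotvec [ 0.0039 -0.0009  0.0048]
```

Run:
```python
import numpy as np
th=np.r_[1.81,np.arange(1.75,.19,-.06)]
X=105-185*np.cos(th);Z=100+185*np.sin(th)
for a,b,c in zip(th[1:],np.diff(X),-np.diff(Z)):print(round(a,2),'ty',round(b,1),'tz',round(c,1))
```

```text
1.75 ty -10.9 tz -2.3
1.69 ty -11.0 tz -1.6
1.63 ty -11.1 tz -1.0
1.57 ty -11.1 tz -0.3
1.51 ty -11.1 tz 0.3
1.45 ty -11.1 tz 1.0
1.39 ty -11.0 tz 1.7
1.33 ty -10.9 tz 2.3
1.27 ty -10.7 tz 3.0
1.21 ty -10.5 tz 3.6
1.15 ty -10.3 tz 4.2
1.09 ty -10.0 tz 4.8
1.03 ty -9.7 tz 5.4
0.97 ty -9.3 tz 6.0
0.91 ty -9.0 tz 6.5
0.85 ty -8.6 tz 7.1
0.79 ty -8.1 tz 7.6
0.73 ty -7.6 tz 8.0
0.67 ty -7.1 tz 8.5
0.61 ty -6.6 tz 8.9
0.55 ty -6.1 tz 9.3
0.49 ty -5.5 tz 9.6
0.43 ty -4.9 tz 9.9
0.37 ty -4.3 tz 10.2
0.31 ty -3.7 tz 10.5
0.25 ty -3.1 tz 10.7
0.19 ty -2.4 tz 10.8
```

Emit:
{"method": "servo_tool", "body": {
  "moves": [
    {"tx":0,"ty":-5,"tz":-1,"ax":0,"ay":0,"az":0,"grip":6},
    {"tx":0,"ty":-5.9,"tz":-1.3,"ax":0,"ay":0,"az":0,"grip":6},
    {"tx":0,"ty":-11,"tz":-1.6,"ax":0,"ay":0,"az":0,"grip":6},
    {"tx":0,"ty":0,"tz":0,"ax":0,"ay":0,"az":0,"grip":6}
  ]
}}

```text
time_s: 28.6
position: [0.6428, 0.0892, 0.2377]
orientation: [179.8, -0.0, 77.0]
ft_force: [2.3, -0.3, 3.1]
finger_gap: 0.0117
```

Emit:
{"method": "servo_tool", "body": {
  "moves": [
    {"tx":0,"ty":-11.1,"tz":-1,"ax":0,"ay":0,"az":0,"grip":6},
    {"tx":0,"ty":-11.1,"tz":-0.3,"ax":0,"ay":0,"az":0,"grip":6},
    {"tx":0,"ty":-11.1,"tz":0.3,"ax":0,"ay":0,"az":0,"grip":6},
    {"tx":0,"ty":-11.1,"tz":1,"ax":0,"ay":0,"az":0,"grip":6},
    {"tx":0,"ty":-11,"tz":1.7,"ax":0,"ay":0,"az":0,"grip":6},
    {"tx":0,"ty":0,"tz":0,"ax":0,"ay":0,"az":0,"grip":6}
  ]
}}

```text
time_s: 29.2
position: [0.5884, 0.1017, 0.2366]
orientation: [179.8, -0.1, 77.0]
ft_force: [1.0, -1.6, 8.4]
finger_gap: 0.0119
```

```bash
cat > bar.py <<'E'
from rig import readout
import numpy as np
s=readout.state();p=s['position']-[.5268,.1465,0];y=np.radians(-13.2)
X=p[0]*np.cos(y)+p[1]*np.sin(y);Y=-p[0]*np.sin(y)+p[1]*np.cos(y)
F=s['ft_force'];Fx=F[0]*np.cos(y)+F[1]*np.sin(y);Fy=-F[0]*np.sin(y)+F[1]*np.cos(y)
print('t',round(s['time_s'],1),'X',round(X,4),'Y',round(Y,4),'zrep',round(p[2],4),'th(x)',round(float(np.arccos(np.clip((.105-X)/.185,-1,1))),3),'th(z,-3.5mm)',round(float(np.arcsin(np.clip((p[2]+.046-.1)/.185,-1,1))),3),'Fpress',round(Fx,1),round(Fy,1),round(F[2],1),'T',s['torque'].round(2),s['orientation'].round(2),s['finger_gap'])
E
python3 bar.py
```

```text
t 29.2 X 0.0701 Y -0.0295 zrep 0.2366 th(x) 1.381 th(z,-3.5mm) 1.409 Fpress 1.3 -1.3 8.4 T [-0.38 -0.57 -0.01] [ 1.7985e+02 -8.0000e-02  7.7000e+01] 0.01188957845337707
```

Emit:
{"method": "servo_tool", "body": {
  "moves": [
    {"tx":0,"ty":-10.9,"tz":1.8,"ax":0,"ay":0,"az":0,"grip":6},
    {"tx":0,"ty":-10.7,"tz":2.5,"ax":0,"ay":0,"az":0,"grip":6},
    {"tx":0,"ty":-10.5,"tz":3.6,"ax":0,"ay":0,"az":0,"grip":6},
    {"tx":0,"ty":-10.3,"tz":4.2,"ax":0,"ay":0,"az":0,"grip":6},
    {"tx":0,"ty":-10,"tz":4.8,"ax":0,"ay":0,"az":0,"grip":6},
    {"tx":0,"ty":0,"tz":0,"ax":0,"ay":0,"az":0,"grip":6}
  ]
}}

```text
time_s: 29.8
position: [0.5362, 0.1137, 0.2185]
orientation: [-180.0, -0.0, 77.0]
ft_force: [0.0, -1.1, 4.4]
finger_gap: 0.012
```

```bash
python3 bar.py
```

```text
t 29.8 X 0.0166 Y -0.0298 zrep 0.2185 th(x) 1.073 th(z,-3.5mm) 1.095 Fpress 0.3 -1.1 4.4 T [-0.25 -0.33  0.09] [-1.800e+02 -3.000e-02  7.701e+01] 0.012030227862050788
```

Tracking the arc well. Continuing.

Emit:
{"method": "servo_tool", "body": {
  "moves": [
    {"tx":0,"ty":-9.7,"tz":5.3,"ax":0,"ay":0,"az":0,"grip":6},
    {"tx":0,"ty":-9.3,"tz":5.9,"ax":0,"ay":0,"az":0,"grip":6},
    {"tx":0,"ty":-9,"tz":6.4,"ax":0,"ay":0,"az":0,"grip":6},
    {"tx":0,"ty":-8.6,"tz":7,"ax":0,"ay":0,"az":0,"grip":6},
    {"tx":0,"ty":-8.1,"tz":7.6,"ax":0,"ay":0,"az":0,"grip":6},
    {"tx":0,"ty":-7.6,"tz":8,"ax":0,"ay":0,"az":0,"grip":6},
    {"tx":0,"ty":0,"tz":0,"ax":0,"ay":0,"az":0,"grip":6}
  ]
}}

```text
time_s: 30.5
position: [0.4867, 0.125, 0.1772]
orientation: [179.8, 0.0, 77.0]
ft_force: [9.1, 0.8, -8.7]
finger_gap: 0.0114
```

```bash
python3 bar.py
```

```text
t 30.5 X -0.0341 Y -0.0301 zrep 0.1772 th(x) 0.72 th(z,-3.5mm) 0.729 Fpress 8.7 2.8 -8.7 T [-0.14 -2.02  0.02] [179.84   0.    76.99] 0.011416139882880557
```

Emit:
{"method": "servo_tool", "body": {
  "moves": [
    {"tx":0,"ty":-6.3,"tz":9.2,"ax":0,"ay":0,"az":0,"grip":6},
    {"tx":0,"ty":-6.2,"tz":9.2,"ax":0,"ay":0,"az":0,"grip":6},
    {"tx":0,"ty":-5.8,"tz":9.4,"ax":0,"ay":0,"az":0,"grip":6},
    {"tx":0,"ty":-5.3,"tz":9.6,"ax":0,"ay":0,"az":0,"grip":6},
    {"tx":0,"ty":0,"tz":0,"ax":0,"ay":0,"az":0,"grip":6}
  ]
}}

```text
time_s: 31.0
position: [0.4632, 0.1305, 0.1389]
orientation: [179.9, 0.0, 77.0]
ft_force: [10.0, -0.5, -11.4]
finger_gap: 0.0118
```

```bash
python3 bar.py
```

```text
t 31.0 X -0.0583 Y -0.0301 zrep 0.1389 th(x) 0.489 th(z,-3.5mm) 0.476 Fpress 9.9 1.8 -11.4 T [-0.1  -2.24 -0.  ] [1.7989e+02 3.0000e-02 7.6990e+01] 0.011792803433030753
```

Some radial stress has built up in the grip. I'll open briefly, since the hinge holds its place, then regrip without strain.

Emit:
{"method": "servo_tool", "body": {
  "moves": [
    {"tx":0,"ty":0,"tz":0,"ax":0,"ay":0,"az":0,"grip":22},
    {"tx":0,"ty":0,"tz":0,"ax":0,"ay":0,"az":0,"grip":30},
    {"tx":0,"ty":0,"tz":0,"ax":0,"ay":0,"az":0,"grip":30}
  ]
}}

```text
time_s: 31.3
position: [0.4611, 0.1309, 0.1396]
orientation: [-179.8, 0.1, 77.0]
ft_force: [-0.1, 0.5, -0.2]
finger_gap: 0.0301
```

```bash
python3 bar.py;python3 snap.py u 180 100 310 240 190 90 290 260
```

```text
t 31.3 X -0.0604 Y -0.0302 zrep 0.1396 th(x) 0.465 th(z,-3.5mm) 0.481 Fpress -0.2 0.4 -0.2 T [-0.06  0.04 -0.  ] [-1.7984e+02  5.0000e-02  7.7020e+01] 0.030081146253515063
```

View pics/u.png

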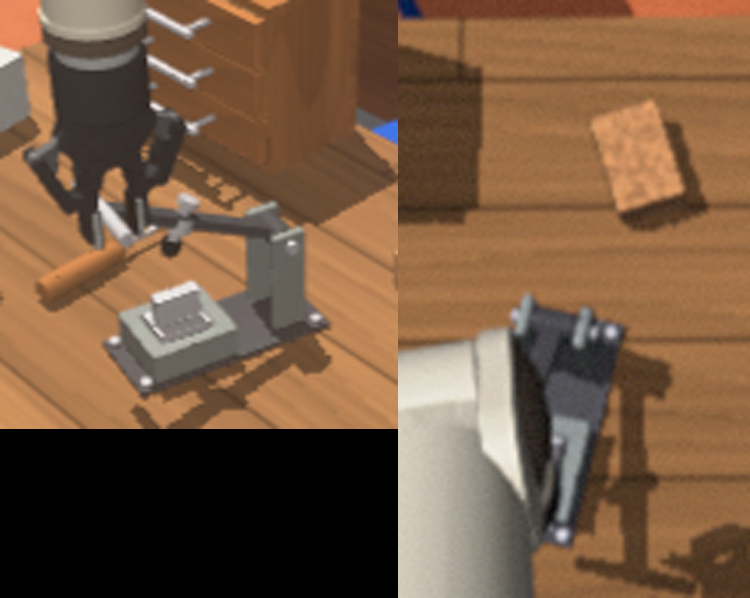

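Clamp stays at about 0.48 rad with the block below it. I'll finish by pushing the bar from above with closed fingertips, which gives a clean force reading.

Emit:
{"method": "servo_tool", "body": {
  "moves": [
    {"tx":0,"ty":0,"tz":-18,"ax":0,"ay":0,"az":0,"grip":30},
    {"tx":0,"ty":0,"tz":-18,"ax":0,"ay":0,"az":0,"grip":30},
    {"tx":0,"ty":0,"tz":-4,"ax":0,"ay":0,"az":0,"grip":30},
    {"tx":0,"ty":0,"tz":0,"ax":0,"ay":0,"az":0,"grip":15},
    {"tx":0,"ty":0,"tz":0,"ax":0,"ay":0,"az":0,"grip":1},
    {"tx":0,"ty":0,"tz":0,"ax":0,"ay":0,"az":0,"grip":1},
    {"tx":0,"ty":0,"tz":0,"ax":0,"ay":0,"az":0,"grip":1}
  ]
}}

```text
time_s: 32.1
position: [0.4622, 0.1305, 0.1796]
orientation: [-179.9, 0.1, 77.0]
ft_force: [-0.3, 0.6, -0.1]
finger_gap: 0.0014
```

Emit:
{"method": "servo_tool", "body": {
  "moves": [
    {"tx":0,"ty":0,"tz":8,"ax":0,"ay":0,"az":0,"grip":1},
    {"tx":0,"ty":0,"tz":4,"ax":0,"ay":0,"az":0,"grip":1},
    {"tx":0,"ty":0,"tz":3,"ax":0,"ay":0,"az":0,"grip":1},
    {"tx":0,"ty":0,"tz":0,"ax":0,"ay":0,"az":0,"grip":1}
  ]
}}

```text
time_s: 32.5
position: [0.4622, 0.1305, 0.1645]
orientation: [-179.9, 0.1, 77.0]
ft_force: [0.0, 0.2, -0.5]
finger_gap: 0.0012
```

```bash
python3 bar.py
```

```text
t 32.5 X -0.0592 Y -0.0304 zrep 0.1645 th(x) 0.478 th(z,-3.5mm) 0.64 Fpress 0.0 0.2 -0.5 T [-0.01  0.01  0.01] [-1.7994e+02  6.0000e-02  7.6990e+01] 0.0012238834685287575
```

Emit:
{"method": "servo_tool", "body": {
  "moves": [
    {"tx":0,"ty":-1,"tz":4,"ax":0,"ay":0,"az":0,"grip":1},
    {"tx":0,"ty":-2,"tz":4,"ax":0,"ay":0,"az":0,"grip":1},
    {"tx":0,"ty":-2,"tz":4,"ax":0,"ay":0,"az":0,"grip":1},
    {"tx":0,"ty":-2,"tz":4,"ax":0,"ay":0,"az":0,"grip":1}
  ]
}}

```text
time_s: 32.9
position: [0.4562, 0.1323, 0.1493]
orientation: [180.0, -0.0, 77.0]
ft_force: [0.6, -0.6, 3.1]
finger_gap: 0.0008
```

```bash
python3 bar.py;python3 snap.py v 180 100 310 240 190 90 290 260
```

```text
t 32.9 X -0.0655 Y -0.0299 zrep 0.1493 th(x) 0.398 th(z,-3.5mm) 0.541 Fpress 0.7 -0.5 3.1 T [-0.13 -0.13  0.03] [ 1.7995e+02 -3.0000e-02  7.6990e+01] 0.0008448782752335266
```

View pics/v.png

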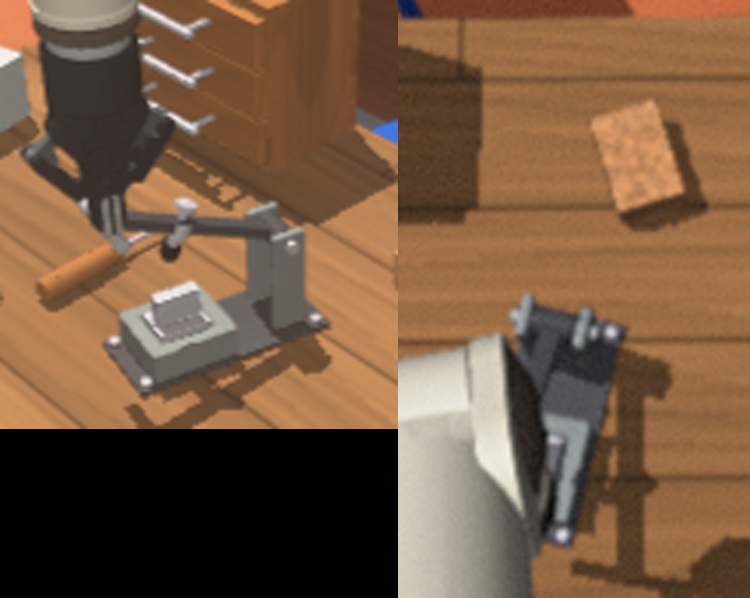

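The fingertips are on the bar at 3 N, and geometry gives θ ≈ 0.40 from both x and z. Continuing.

Emit:
{"method": "servo_tool", "body": {
  "moves": [
    {"tx":0,"ty":-1.8,"tz":4.5,"ax":0,"ay":0,"az":0,"grip":1},
    {"tx":0,"ty":-1.7,"tz":4.5,"ax":0,"ay":0,"az":0,"grip":1},
    {"tx":0,"ty":-1.6,"tz":4.5,"ax":0,"ay":0,"az":0,"grip":1},
    {"tx":0,"ty":-1.4,"tz":4.5,"ax":0,"ay":0,"az":0,"grip":1},
    {"tx":0,"ty":-1.3,"tz":4.5,"ax":0,"ay":0,"az":0,"grip":1},
    {"tx":0,"ty":-1.2,"tz":4.5,"ax":0,"ay":0,"az":0,"grip":1},
    {"tx":0,"ty":-1,"tz":4,"ax":0,"ay":0,"az":0,"grip":1},
    {"tx":0,"ty":0,"tz":0,"ax":0,"ay":0,"az":0,"grip":1}
  ]
}}

```text
time_s: 33.8
position: [0.4461, 0.1344, 0.1176]
orientation: [180.0, 0.0, 77.0]
ft_force: [0.5, -0.5, -0.6]
finger_gap: 0.0006
```

```bash
python3 bar.py
```

```text
t 33.8 X -0.0758 Y -0.0302 zrep 0.1176 th(x) 0.214 th(z,-3.5mm) 0.351 Fpress 0.6 -0.4 -0.6 T [-0.02  0.01 -0.06] [1.7998e+02 3.0000e-02 7.7000e+01] 0.0005754372408966838
```

Emit:
{"method": "servo_tool", "body": {
  "moves": [
    {"tx":0,"ty":-0.5,"tz":2.5,"ax":0,"ay":0,"az":0,"grip":1},
    {"tx":0,"ty":-0.5,"tz":2.5,"ax":0,"ay":0,"az":0,"grip":1},
    {"tx":0,"ty":-0.4,"tz":2.5,"ax":0,"ay":0,"az":0,"grip":1}
  ]
}}

```text
time_s: 34.1
position: [0.4452, 0.1347, 0.1108]
orientation: [180.0, -0.0, 77.0]
ft_force: [-0.8, -0.5, 2.7]
finger_gap: 0.0009
```

Emit:
{"method": "servo_tool", "body": {
  "moves": [
    {"tx":0,"ty":-0.3,"tz":2,"ax":0,"ay":0,"az":0,"grip":1},
    {"tx":0,"ty":-0.3,"tz":2,"ax":0,"ay":0,"az":0,"grip":1}
  ]
}}

```text
time_s: 34.3
position: [0.4443, 0.1349, 0.1067]
orientation: [180.0, -0.0, 77.0]
ft_force: [-2.0, -0.2, 3.1]
finger_gap: 0.0011
```

Emit:
{"method": "servo_tool", "body": {
  "moves": [
    {"tx":0,"ty":-0.3,"tz":2,"ax":0,"ay":0,"az":0,"grip":1},
    {"tx":0,"ty":-0.2,"tz":1.5,"ax":0,"ay":0,"az":0,"grip":1}
  ]
}}

```text
time_s: 34.5
position: [0.4436, 0.1351, 0.1031]
orientation: [-180.0, 0.0, 77.0]
ft_force: [-0.3, -0.0, 3.9]
finger_gap: 0.0011
```

Emit:
{"method": "servo_tool", "body": {
  "moves": [
    {"tx":0,"ty":-0.2,"tz":1.5,"ax":0,"ay":0,"az":0,"grip":1},
    {"tx":0,"ty":-0.2,"tz":1.5,"ax":0,"ay":0,"az":0,"grip":1}
  ]
}}

```text
time_s: 34.7
position: [0.4431, 0.1352, 0.1001]
orientation: [-180.0, 0.0, 77.0]
ft_force: [-1.3, -0.2, 3.4]
finger_gap: 0.0008
```

Emit:
{"method": "servo_tool", "body": {
  "moves": [
    {"tx":0,"ty":-0.2,"tz":1.5,"ax":0,"ay":0,"az":0,"grip":1},
    {"tx":0,"ty":-0.1,"tz":1.5,"ax":0,"ay":0,"az":0,"grip":1}
  ]
}}

```text
time_s: 34.9
position: [0.4427, 0.1353, 0.0971]
orientation: [-180.0, 0.0, 77.0]
ft_force: [-3.1, -0.2, 2.8]
finger_gap: 0.0011
```

Emit:
{"method": "servo_tool", "body": {
  "moves": [
    {"tx":0,"ty":-0.1,"tz":1.5,"ax":0,"ay":0,"az":0,"grip":1},
    {"tx":0,"ty":-0.1,"tz":1.5,"ax":0,"ay":0,"az":0,"grip":1}
  ]
}}

```text
time_s: 35.1
position: [0.4423, 0.1354, 0.094]
orientation: [-180.0, 0.0, 77.0]
ft_force: [-2.3, 0.0, 3.2]
finger_gap: 0.001
```

Emit:
{"method": "servo_tool", "body": {
  "moves": [
    {"tx":0,"ty":0,"tz":1.5,"ax":0,"ay":0,"az":0,"grip":1},
    {"tx":0,"ty":-0.1,"tz":1.5,"ax":0,"ay":0,"az":0,"grip":1}
  ]
}}

```text
time_s: 35.3
position: [0.4426, 0.1354, 0.0911]
orientation: [-180.0, -0.0, 77.0]
ft_force: [-2.1, 0.3, 3.1]
finger_gap: 0.0009
```

Emit:
{"method": "servo_tool", "body": {
  "moves": [
    {"tx":0,"ty":0,"tz":1.5,"ax":0,"ay":0,"az":0,"grip":1},
    {"tx":0,"ty":-0.1,"tz":1,"ax":0,"ay":0,"az":0,"grip":1}
  ]
}}

```text
time_s: 35.5
position: [0.4426, 0.1354, 0.0887]
orientation: [-180.0, -0.0, 77.0]
ft_force: [-3.0, 0.2, 4.8]
finger_gap: 0.0008
```

Emit:
{"method": "servo_tool", "body": {
  "moves": [
    {"tx":0,"ty":0,"tz":1,"ax":0,"ay":0,"az":0,"grip":1},
    {"tx":0,"ty":0,"tz":1,"ax":0,"ay":0,"az":0,"grip":1}
  ]
}}

```text
time_s: 35.7
position: [0.4425, 0.1355, 0.0869]
orientation: [-180.0, -0.0, 77.0]
ft_force: [-3.9, -0.3, 7.0]
finger_gap: 0.0012
```

The foot met the block at θ ≈ 0.07. Now driving it, 1 mm per row.

Emit:
{"method": "servo_tool", "body": {
  "moves": [
    {"tx":0,"ty":-0.2,"tz":1,"ax":0,"ay":0,"az":0,"grip":1},
    {"tx":0,"ty":-0.2,"tz":1,"ax":0,"ay":0,"az":0,"grip":1}
  ]
}}

```text
time_s: 35.9
position: [0.4422, 0.1355, 0.085]
orientation: [-180.0, -0.0, 77.0]
ft_force: [-4.1, -1.4, 7.0]
finger_gap: 0.001
```

Emit:
{"method": "servo_tool", "body": {
  "moves": [
    {"tx":0,"ty":0,"tz":1,"ax":0,"ay":0,"az":0,"grip":1},
    {"tx":0,"ty":0,"tz":1,"ax":0,"ay":0,"az":0,"grip":1}
  ]
}}

```text
time_s: 36.1
position: [0.4421, 0.1356, 0.083]
orientation: [-180.0, -0.0, 77.0]
ft_force: [-3.9, 0.1, 7.6]
finger_gap: 0.0012
```

Emit:
{"method": "servo_tool", "body": {
  "moves": [
    {"tx":0,"ty":0,"tz":1,"ax":0,"ay":0,"az":0,"grip":1},
    {"tx":0,"ty":0,"tz":1,"ax":0,"ay":0,"az":0,"grip":1}
  ]
}}

```text
time_s: 36.3
position: [0.442, 0.1356, 0.081]
orientation: [-180.0, -0.0, 77.0]
ft_force: [-4.6, 0.5, 7.6]
finger_gap: 0.0011
```

Emit:
{"method": "servo_tool", "body": {
  "moves": [
    {"tx":0,"ty":0,"tz":1,"ax":0,"ay":0,"az":0,"grip":1},
    {"tx":0,"ty":0,"tz":1,"ax":0,"ay":0,"az":0,"grip":1}
  ]
}}

```text
time_s: 36.5
position: [0.4419, 0.1356, 0.079]
orientation: [-180.0, -0.0, 77.0]
ft_force: [-4.4, 1.4, 7.1]
finger_gap: 0.0013
```

Emit:
{"method": "servo_tool", "body": {
  "moves": [
    {"tx":0,"ty":0,"tz":1,"ax":0,"ay":0,"az":0,"grip":1},
    {"tx":0,"ty":0,"tz":1,"ax":0,"ay":0,"az":0,"grip":1}
  ]
}}

```text
time_s: 36.7
position: [0.4418, 0.1356, 0.0769]
orientation: [-179.9, -0.0, 77.0]
ft_force: [-5.0, 0.3, 7.2]
finger_gap: 0.0009
```

Emit:
{"method": "servo_tool", "body": {
  "moves": [
    {"tx":0,"ty":0,"tz":1,"ax":0,"ay":0,"az":0,"grip":1}
  ]
}}

```text
time_s: 36.8
position: [0.4417, 0.1356, 0.0759]
orientation: [-179.9, -0.0, 77.0]
ft_force: [-5.7, 1.5, 6.6]
finger_gap: 0.0013
```

Emit:
{"method": "servo_tool", "body": {
  "moves": [
    {"tx":0,"ty":0,"tz":1,"ax":0,"ay":0,"az":0,"grip":1}
  ]
}}

```text
time_s: 36.9
position: [0.4417, 0.1356, 0.0749]
orientation: [-179.9, -0.0, 77.0]
ft_force: [-6.0, 0.1, 7.4]
finger_gap: 0.0009
```

Emit:
{"method": "servo_tool", "body": {
  "moves": [
    {"tx":0,"ty":0,"tz":1,"ax":0,"ay":0,"az":0,"grip":1}
  ]
}}

```text
time_s: 37.0
position: [0.4417, 0.1357, 0.0739]
orientation: [-179.9, -0.0, 77.0]
ft_force: [-4.8, 0.6, 7.7]
finger_gap: 0.001
```

Emit:
{"method": "servo_tool", "body": {
  "moves": [
    {"tx":0,"ty":0,"tz":1,"ax":0,"ay":0,"az":0,"grip":1}
  ]
}}

```text
time_s: 37.1
position: [0.4417, 0.1357, 0.073]
orientation: [-179.9, -0.0, 77.0]
ft_force: [-5.5, -0.1, 10.5]
finger_gap: 0.0008
```

Emit:
{"method": "servo_tool", "body": {
  "moves": [
    {"tx":0,"ty":0,"tz":1,"ax":0,"ay":0,"az":0,"grip":1}
  ]
}}

```text
time_s: 37.2
position: [0.4417, 0.1356, 0.0721]
orientation: [-179.9, -0.0, 77.0]
ft_force: [-6.4, 0.7, 12.1]
finger_gap: 0.0005
```

The force is rising after the expected stroke of about 16 mm at the bar, so the block is home. One more small step, then hold.

Emit:
{"method": "servo_tool", "body": {
  "moves": [
    {"tx":0,"ty":0,"tz":0.8,"ax":0,"ay":0,"az":0,"grip":1}
  ]
}}

```text
time_s: 37.3
position: [0.4417, 0.1356, 0.0714]
orientation: [-179.9, -0.0, 77.0]
ft_force: [-6.7, -0.1, 12.7]
finger_gap: 0.0008
```

Emit:
{"method": "servo_tool", "body": {
  "moves": [
    {"tx":0,"ty":0,"tz":0,"ax":0,"ay":0,"az":0,"grip":1},
    {"tx":0,"ty":0,"tz":0,"ax":0,"ay":0,"az":0,"grip":1}
  ]
}}

```text
time_s: 37.5
position: [0.4417, 0.1357, 0.0714]
orientation: [-179.9, -0.0, 77.0]
ft_force: [-6.4, 0.9, 10.5]
finger_gap: 0.001
```

Emit:
{"method": "servo_tool", "body": {
  "moves": [
    {"tx":0,"ty":0,"tz":0.6,"ax":0,"ay":0,"az":0,"grip":1},
    {"tx":0,"ty":0,"tz":0.6,"ax":0,"ay":0,"az":0,"grip":1}
  ]
}}

```text
time_s: 37.7
position: [0.4417, 0.1357, 0.0704]
orientation: [-179.9, -0.0, 77.0]
ft_force: [-7.1, -0.2, 15.0]
finger_gap: 0.0013
```

Emit:
{"method": "servo_tool", "body": {
  "moves": [
    {"tx":0,"ty":0,"tz":0,"ax":0,"ay":0,"az":0,"grip":1},
    {"tx":0,"ty":0,"tz":0,"ax":0,"ay":0,"az":0,"grip":1}
  ]
}}

```text
time_s: 37.9
position: [0.4417, 0.1357, 0.0704]
orientation: [-179.9, -0.0, 77.0]
ft_force: [-6.3, 0.2, 13.4]
finger_gap: 0.0006
```

```bash
python3 bar.py;python3 bar.py; python3 snap.py w 190 150 290 240 190 90 290 260
```

```text
t 37.9 X -0.0804 Y -0.03 zrep 0.0704 th(x) 0.0 th(z,-3.5mm) 0.089 Fpress -6.2 -1.3 13.4 T [-0.01  1.44  0.05] [-1.7992e+02 -3.0000e-02  7.7000e+01] 0.0005936771486548822
t 37.9 X -0.0804 Y -0.03 zrep 0.0704 th(x) 0.0 th(z,-3.5mm) 0.089 Fpress -6.2 -1.3 13.4 T [-0.01  1.44  0.05] [-1.7992e+02 -3.0000e-02  7.7000e+01] 0.0005936771486548822
```

View pics/w.png

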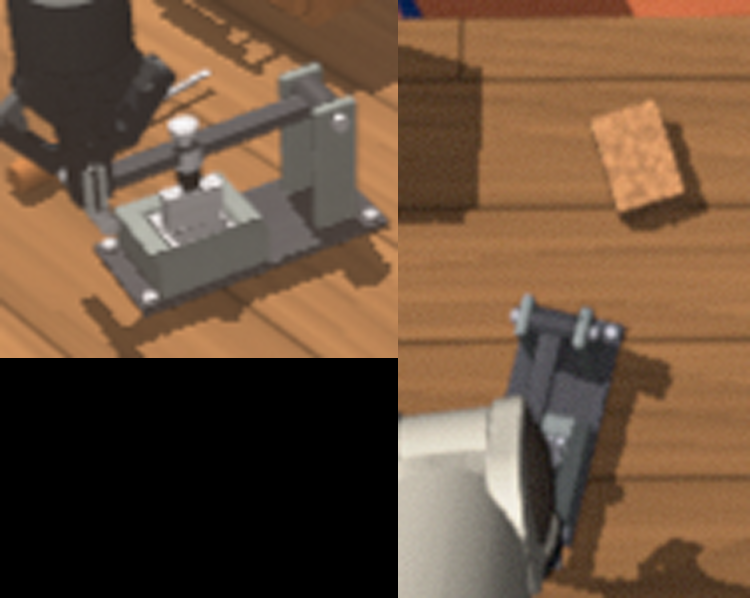

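Steady at 13.4 N, and the foot is on the rib with the block sunk into the cradle. Lifting off and backing away.

Emit:
{"method": "servo_tool", "body": {
  "moves": [
    {"tx":0,"ty":0,"tz":-3,"ax":0,"ay":0,"az":0,"grip":1},
    {"tx":0,"ty":0,"tz":-10,"ax":0,"ay":0,"az":0,"grip":1},
    {"tx":0,"ty":0,"tz":-30,"ax":0,"ay":0,"az":0,"grip":1},
    {"tx":0,"ty":0,"tz":-40,"ax":0,"ay":0,"az":0,"grip":1},
    {"tx":0,"ty":0,"tz":-40,"ax":0,"ay":0,"az":0,"grip":1},
    {"tx":30,"ty":0,"tz":-20,"ax":0,"ay":0,"az":0,"grip":1},
    {"tx":40,"ty":0,"tz":0,"ax":0,"ay":0,"az":0,"grip":1},
    {"tx":40,"ty":0,"tz":0,"ax":0,"ay":0,"az":0,"grip":1},
    {"tx":40,"ty":0,"tz":0,"ax":0,"ay":0,"az":0,"grip":1},
    {"tx":40,"ty":0,"tz":0,"ax":0,"ay":0,"az":0,"grip":1},
    {"tx":0,"ty":0,"tz":0,"ax":0,"ay":0,"az":0,"grip":1},
    {"tx":0,"ty":0,"tz":0,"ax":0,"ay":0,"az":0,"grip":1}
  ]
}}

```text
time_s: 39.2
position: [0.4853, 0.3212, 0.2127]
orientation: [179.9, 0.0, 77.1]
ft_force: [0.3, -0.3, 0.1]
finger_gap: 0.0011
```

```bash
python3 bar.py; python3 snap.py y 190 140 290 240 190 140 290 260
python3 - <<'E'
from h import *
from fitpress import clampP,cyl,hulls
import pickle
D=pickle.load(open('D.pkl','rb'))
i=cv2.imread('pics/y_side.png');x0,y0,k=205,160,9
Z=cv2.resize(i[y0:y0+65,x0:x0+85],None,fx=k,fy=k,interpolation=cv2.INTER_CUBIC)
for z,c in((.054+.008,(0,0,255)),(.054+.016,(0,255,255))):
    P=tf(np.array([[a*.022,b*.007,z] for a,b in((-1,-1),(1,-1),(1,1),(-1,1))]),.5297,.145,np.radians(-13.2))
    u=((proj(D['side'],P)-[x0,y0]+.5)*k).astype(int);cv2.polylines(Z,[u.reshape(-1,1,2)],True,c,1)
cv2.imwrite('pics/y2.png',Z)
E
```

```text
t 39.2 X -0.0803 Y 0.1606 zrep 0.2127 th(x) 0.0 th(z,-3.5mm) 1.031 Fpress 0.3 -0.2 0.1 T [-0.11 -0.04  0.02] [1.7994e+02 4.0000e-02 7.7090e+01] 0.0010666087193890663
```

View pics/y.png

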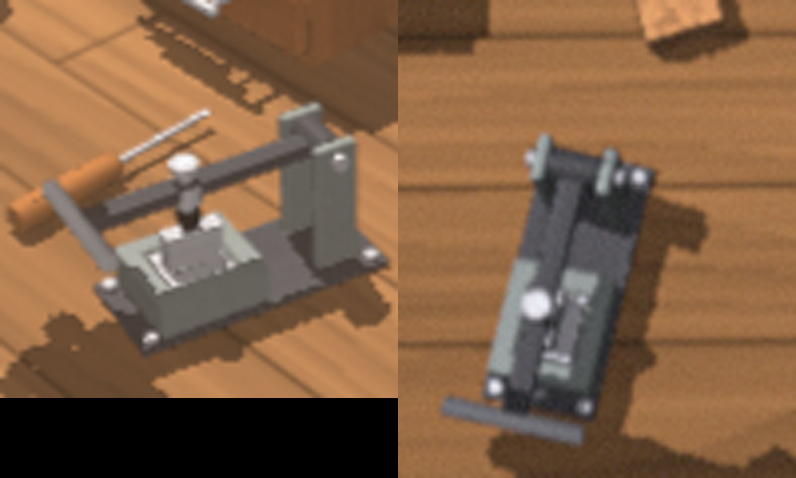

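View pics/y2.png

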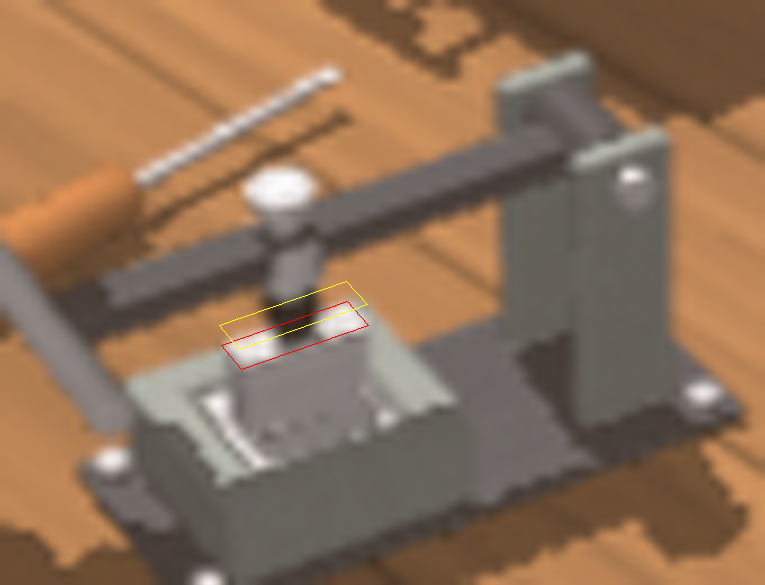

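View pics/y_side.png

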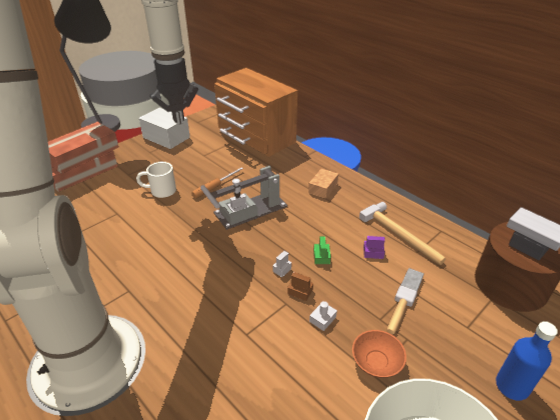

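The rib top sits on the red "fully home" outline, with the foot pressing on its middle. The clamp stays level, every other item is where it was, and the arm is clear. Handing in.

```bash
python3 -c "
from rig import ticket
print(ticket.job_done())"
```

```text
the job is handed in; nothing more can be done
None
```

The die block is in the cradle, driven fully home by the clamp and held by it. I handed the job in at about 39 s, with the arm clear and touching nothing.

**What I did:** I gripped the ribbed steel block, set it on the raised ejector plate and let go. I then swung the clamp over by its bar and pushed the bar down with closed fingertips. The foot met the block at about 0.07 rad. The block drove at about 7 N over the expected stroke (about 16 mm at the bar). The force then rose, and I stopped at a steady 13.4 N (peak reading 15 N) before lifting off.

**Last checks:**
- **Block:** in the side view the rib top matches the outline for fully home (62 mm above the bench), not the raised one.
- **Clamp:** the foot is on the middle of the rib and the clamp stayed level after release.
- **Other items:** the other blocks and tools look unmoved in the side view.

**What went wrong or disagreed on the way:**
- **Fingertip height:** the real fingertips were about 30 mm above the reported TCP, so the first grasp closed on air above the rib. I measured the offset by touching bare bench beside the block (about 22 N) and corrected for it.
- **First lowering:** the first try at the pocket landed on the cradle rim with about 25 N on the block, close to the 30 N limit. I backed off, shifted it 2 mm, and it then went in without resistance.

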